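Unlock the folding lid stay and shut the vegetable bin

ROBOT

A 6-joint arm with a two-finger parallel gripper is mounted at the origin on a cart in front of the work surface, level with it; the furniture and walls round the work are solid. World frame = base frame: x ahead of the robot, y to its left, z up, the work surface at z = 0. Lengths are in m, angles in rad, forces in N, time in s.
With the tool pointing down it reaches from about 0.25 to 0.775 m from the base axis. Payload 4 kg.
Tool frame: the origin (TCP) lies on the centre line of the jaws, within the pads' length; the fingertips stand 8 mm ahead of it and the grasp point (between the pads) lies 11 mm behind it; z points along the fingers, y is the direction in which the jaws open and shut (so a half turn about z gives the same grasp; the last joint's range is limited). The gripper opens to 94 mm and grips with 3 to 60 N. Pads are 16 mm wide; open, the fingers measure 119 mm over their backs; the gripper's body (75 mm by 177 mm) begins 78 mm behind the grasp point.
Start: joints at [-1.363, 0.087, 1.371, -0, 1.684, -0.103], TCP at [0.168, -0.524, 0.214] pointing down, gripper open.
Joint ranges: [-3.1, 3.1], [-0.76, 2.03], [0.27, 2.55], [-1.08, 4.22], [0.17, 2.65], [-2.57, 2.57]. Speed limits (rad/s): [2.79, 2.79, 3.14, 3.14, 3.14, 3.14].

INTERFACE

Orientations are given as [roll, pitch, yaw] about the fixed x, y, z axes, in that order (R = Rz(yaw) Ry(pitch) Rx(roll)).
In Python, from bench import * gives the robot as it stands.
- The arm moves only by the tool step_arm, never from a script. Its argument "steps" is a list of rows, each an object of numbers: "jaw": the opening, from 0 (shut) to 1 (fully open); "tx", "ty", "tz": the shift along the tool's x, y, z in m; "ax", "ay", "az": the turn, a rotation vector about the tool's x, y, z in rad. In form: [{"jaw": .., "tx": .., "ty": .., "tz": .., "ax": .., "ay": .., "az": ..}, ...]. A call has 1 to 8 rows; each row is the pose to reach, as a shift and turn from the pose measured when the call began, along the tool's axes at that moment; what a row does not reach only later rows make up. A row lasts 1/10 s, in which the tool goes at most 50 mm and 8.59 degrees, less where a joint would pass 70% of its speed; a pose out of reach is approached as far as the arm can. A call with a gripper value outside its range is refused whole. The fingers move at their own pace and stop on an object; the grip force is fixed at half the most. Time passes only in rows, so rows that repeat a pose let the fingers close. It gives the time, the measured TCP pose, the force and the opening at its end, in the units of the state.
- get_obs(): the state, without advancing time (a new reading comes with each control period).
- snapshot(name): name is "side" or "top" or "wrist"; returns (picture, depth): 384x512x3 uint8, red, green, blue; 384x512 float32, m along the optical axis (not along the pixel's ray), 0 where there is no reading.
- camera_model(name): a dict with "intrinsics" (3x3 intrinsics, pixels), "origin" and "orientation" of the camera in the world. Camera axes: x right, y down, z forward; pixel columns grow to the right and rows downward; lengths in m; the calibration is good to about 2 mm. A picture is of the moment at which its call begins: read the wrist's pose just before it. camera_model takes no time and is no camera call; for the wrist camera it gives the pose at the moment of the call.
- close_job(): hands the job in, once; it reports no verdict.
Trained networks look in the newest picture that a camera, given by its name, has taken for a name from the list of things; names that differ only in an ending like _2 or _b are one class to them, and where a whole thing is asked for, a point or a joint stands for the part that bears it (a point fixed in the world has none). Each returns a list of dicts, best first, with "confidence" (0 to 1); they miss things now and then, are a little off and sometimes report something else, mostly with a low value. They report only what shows in the picture. A call takes as long as a camera call.
- silhouettes(camera, query): "pixels" (384x512 bool, what is visible of it) and "rect" ([left, top, right, bottom] in pixels, round what is visible of it).
The state is a dict: "time": time; "joint_positions": joint angles; "qvel": joint speeds; "joint_torque": joint torques, N m; "tool_pos": TCP position; "ee_rot": TCP orientation; "wrist_force": force on the tool from outside, world axes, zero at the start; "wrist_torque": the same for the moment, N m; "width": finger opening in m.
Only numpy, scipy, OpenCV 4.12 (cv2) and the standard library are available. Lean on these libraries where they do the work, as an engineer would, in place of code of your own. Each camera call takes 0.05 s, during which the arm holds its last target. There are 200 camera calls.

TASK

Shut the vegetable bin on the worktop: lift the finger lever of the folding stay that props its lid until the knee snaps up past centre and stays there, then lower the lid by its pull without letting it drop, and press its front edge down until it has clicked past the catch and sits firmly on its stop. Work gently: do not drag or tip the bin or lean hard on the lid, and leave the onion and the steel tumbler where they are.

Things in the scene. Friction and masses are not known exactly. Their poses are not given: they have to be found in the camera images.
- bin_rim (a point): Vegetable bin: open box of light wood, 220 mm deep (x), 280 wide (y), rim 90 mm above the worktop, three garlic bulbs inside. Loose on rubber feet, 4 kg in all; slides when pulled level with some 14 N. This point: middle of its mouth, at rim height; x from front to hinged back (away from the robot, apart from the bin's yaw), y to the left, z up.
- lid_hinge (a point): Middle of the lid's hinge line, which runs along the bin's y on top of its back wall: 110 mm behind bin_rim (+x), at the same height. The lid is a panel 226 mm long, 280 wide, 14 thick.
- lever (a point): Centre of the stay's finger lever: a black round knob, 16 mm across, 18 long along the bin's y (grip its flat ends), on a short arm that juts to the front from the stay's knee, outside the bin's right (-y) side. Locked, it is about 45 mm above the rim, 150 mm right of bin_rim. Rigid with the upper arm, it swings about stay_pivot. 25 mm or more are free beside it.
- stay_pivot (a point): Rivet at the top of the stay, on the lid's right edge, 115 mm from the hinge line. The stay is two flat steel arms of 81 mm: from here down to the knee, and on to a rivet on the bin's right side. While the knee is lifted this point hardly moves, so the lever runs up and to the front (-x), about 50 degrees above level, on a circle of about 105 mm round it.
- pull (a point): Wooden pull: a tongue 28 mm wide (y), 14 thick, jutting 44 mm from the middle of the lid's free edge, in the lid's plane. This point is on its centre line, 26 mm out from the edge, 252 mm from the hinge line. It points up (z about 0.33) while the lid is propped, and to the front, level, when shut.
- lid_front (a point): Point on the lid's outer face (top face when shut), mid-width, 195 mm from the hinge line: the place to press. The catch holds only when the lid has come down on the stop, or within 1.5 mm of it; let go higher, the lid stays proud. It bears some 20 N on the stop without harm, not 40.
- lid (a joint): Lid, rad: 0 propped as found, grows as it closes, 1.361 level. Unlocked, it stands by itself up to about 0.2; below that it falls unless held. A roller catch with a rubber stop, behind the front wall, is set by hand: the lid ends 0.5 to 11.5 mm above the rim in front (1.30 to 1.36), as set. 1.23 is clear of the catch. Then 4 to 14 N at lid_front clicks it over the roller; the stop is hard.
- stay_knee (a joint): Knee, rad: 0 locked (sagging 0.25 below straight, on its stop), 0.25 straight (centre), more is folding, about 3.15 with the lid shut. The lever resists at once, with 4 to 14 N (more if the knob is squeezed hard), most near 5 to 10 mm of travel; then the load falls off as the knee snaps over centre, near 14 mm. Let go before centre, it falls back; 8 mm or more beyond, it stays.
- onion: Onion, 79 mm across, 85 high, on the chopping board right of the bin; origin at its underside. Leave it alone.
- tumbler: Steel tumbler, 77 mm across, 103 high, on the worktop to the left of the bin; origin at its underside. Leave it alone.

How it is judged:
By the outcome, as a careful person would: the job done as asked, in the order asked, and still so for the second after the job is handed in, with the robot touching nothing.
It also fails if it takes over 72 s, if anything falls off the work surface, if the arm or the gripper's body presses on something with over 40 N, if the wrist force passes 120 N, or if a joint passes its speed limit or range.

## Working session

There is one attempt and no reset: what is moved stays moved. The work goes in short steps, Python scripts to look and compute and a tool call to move; the robot and the scene stay as the last step left them, time stands still between calls to the robot, and variables do not carry over. Pictures are saved under pics/ and viewed, about 8 in all and at most 12, crops included, and the job is handed in when it is done.

Besides the shell and the picture viewer there is one more tool, called after ">>>" in YAML: its name, and indented under it one key for each argument. step_arm: Moves the arm, as the interface text tells. Its arguments: {"type":"object","properties":{"steps":{"type":"array"}},"required":["steps"]}

```bash
mkdir -p pics; ls; cat > h.py <<'E'
from bench import *
import numpy as np, cv2
from scipy.spatial.transform import Rotation as R
def cam(name):
    c=camera_model(name); K=np.array(c["intrinsics"]); o=np.array(c["origin"]); q=np.array(c["orientation"],float)
    if q.shape==(3,3): M=q
    elif q.shape==(3,): M=R.from_euler('xyz',q).as_matrix()
    else: M=R.from_quat(q).as_matrix()
    return K,o,M
def pts(name,d,rows,cols):
    K,o,M=cam(name); z=d[rows,cols]
    p=np.stack([(cols-K[0,2])/K[0,0]*z,(rows-K[1,2])/K[1,1]*z,z],-1)
    return p@M.T+o
def tool():
    s=get_obs(); r=np.array(s["ee_rot"],float)
    return np.array(s["tool_pos"]),R.from_euler('xyz',r),s
E
python3 - <<'E'
from h import *
print(get_obs()); ims=[]
for n in("side","top"):
    p,d=snapshot(n); ims.append(p); np.savez(n+'0.npz',p=p,d=d); print(n,camera_model(n))
    cv2.imwrite(f'pics/{n}0.png',cv2.resize(p[:,:,::-1],(768,576)))
    for q in("lid","lever","onion","tumbler","pull","stay_knee"):
        for r in silhouettes(n,q)[:2]:
            m=r["pixels"]; ys,xs=np.where(m&(d>0))
            P=pts(n,d,ys,xs) if len(ys) else np.zeros((1,3))
            print(q,round(r["confidence"],2),r["rect"],len(ys),P.mean(0).round(3),np.median(P,0).round(3),P.min(0).round(3),P.max(0).round(3))
E
```

```text
pics
{'time': 0.0, 'joint_positions': array([-1.36310381e+00,  8.79586578e-02,  1.37226702e+00,  4.72616701e-06,
        1.68357598e+00, -1.03106639e-01]), 'qvel': array([ 0.00139768,  0.00031021,  0.00155169,  0.00168619, -0.00092689,
        0.00146832]), 'joint_torque': array([-1.92881147e-03, -3.40193009e+01, -3.02424932e+01,  7.16660754e-02,
        3.31818347e-02, -1.68710276e-04]), 'tool_pos': array([ 0.16808424, -0.52312829,  0.21229568]), 'ee_rot': array([-3.13939587e+00, -2.32031143e-04,  3.10799423e-01]), 'wrist_force': array([0.23606858, 0.97829314, 0.31070993]), 'wrist_torque': array([0.0287331 , 0.01403259, 0.05746255]), 'width': 0.09403611904653297}
side {'intrinsics': array([[402.10011636,   0.        , 253.99941125],
       [  0.        , 402.10011636, 185.64388143],
       [  0.        ,   0.        ,   1.        ]]), 'origin': array([0.34778091, 0.62584505, 1.47419892]), 'orientation': array([-2.63584431e+00, -1.96632107e-03, -2.76815722e+00])}
lid 0.95 [218.8, 132.1, 284.9, 218.2] 817 [ 0.628 -0.033  0.247] [ 0.628 -0.031  0.255] [ 0.537 -0.267 -0.003] [0.715 0.09
[... 803 characters left out ...]
 0.        ,   0.        ,   1.        ]]), 'origin': array([ 0.45914638, -0.03205116,  1.54860174]), 'orientation': array([-3.04817319, -0.00474731, -1.54969835])}
lid 0.64 [211.4, 159.1, 306.3, 205.5] 1015 [ 0.631 -0.055  0.263] [ 0.629 -0.053  0.292] [ 0.553 -0.214 -0.005] [0.701 0.089 0.359]
lever 0.58 [296.9, 185.3, 306.7, 202.6] 70 [ 0.574 -0.197  0.11 ] [ 0.574 -0.195  0.132] [ 0.552 -0.217 -0.005] [ 0.602 -0.185  0.164]
onion 0.64 [353.3, 165.5, 373.8, 189.2] 380 [ 0.641 -0.411  0.077] [ 0.64  -0.41   0.079] [ 0.605 -0.452 -0.005] [ 0.688 -0.377  0.108]
pull 0.83 [212.8, 160.2, 308.6, 201.8] 1135 [ 0.631 -0.067  0.244] [ 0.629 -0.066  0.274] [ 0.552 -0.231 -0.005] [0.688 0.089 0.359]
```

```bash
python3 - <<'E'
from h import *
a=np.load('side0.npz')['p'][100:330,190:330]; b=np.load('top0.npz')['p'][130:290,190:390]
cv2.imwrite('pics/c0.png',np.hstack([cv2.resize(a[:,:,::-1],(350,575),interpolation=2),cv2.copyMakeBorder(cv2.resize(b[:,:,::-1],(440,352),interpolation=2),0,223,0,0,0)]))
E
```

```text
(no output)
```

View pics/c0.png

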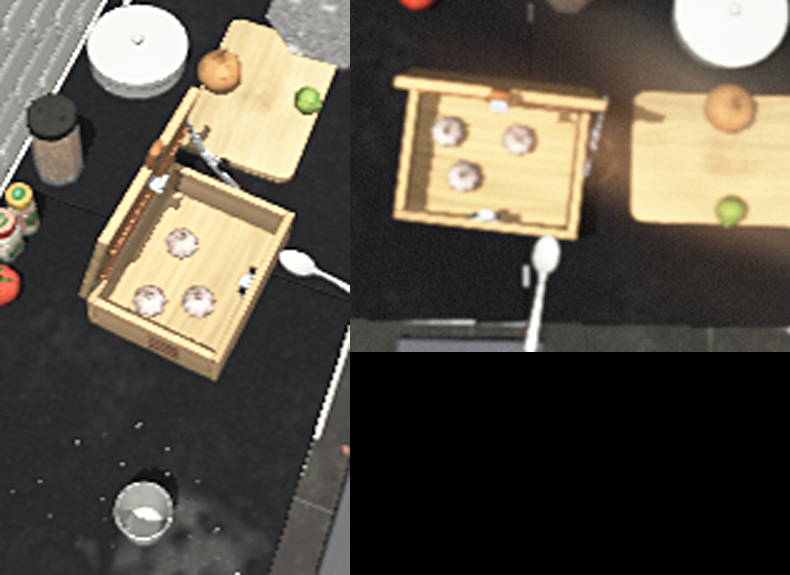

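The picture shows the bin with its lid propped, the lever and stay on the right side (crop about 595,130 in the top view), the board and onion to the right, and the tumbler to the left. Next I'll fit the bin pose.

```bash
python3 - <<'E'
from h import *
rr,cc=np.mgrid[0:384,0:512]; rr=rr.ravel();cc=cc.ravel()
for n in("top","side"):
    f=np.load(n+'0.npz'); d=f['d']; P=pts(n,d,rr,cc); ok=(d.ravel()>0)&(abs(P[:,0]-.57)<.2)&(abs(P[:,1]+.05)<.2)
    P0=P[ok]
    print(n,'table z',np.median(P0[abs(P0[:,2])<.015,2]))
    Q=P0[(abs(P0[:,2]-.09)<.012)]
    r=cv2.minAreaRect(Q[:,:2].astype(np.float32)); print(n,len(Q),r, np.median(Q[:,2]))
    np.save(n+'rim.npy',Q)
    # lid points
    L=P0[(P0[:,2]>.13)&(P0[:,1]>-.17)]
    c=L.mean(0); w=np.linalg.svd(L-c)[2]; print('lid',len(L),c,w[2],'range y',L[:,1].min(),L[:,1].max(),L[:,2].max())
    # pic coordinates of lever-dark pts
    V=P0[(P0[:,2]>.1)&(P0[:,1]<-.17)]; print(V[np.argsort(V[:,0])][:25].round(3).tolist())
E
```

```text
top table z 0.001091102436289959
top 792 ((0.5591282844543457, -0.04833795130252838), (0.288284569978714, 0.23272119462490082), 84.54148864746094) 0.09004923382776941
lid 901 [ 0.63170664 -0.04328819  0.27463097] [-0.96835885  0.09857371 -0.22926919] range y -0.1699414753682292 0.08863628852019759 0.35929680908863904
[[0.549, -0.188, 0.107], [0.552, -0.191, 0.106], [0.553, -0.188, 0.137], [0.554, -0.192, 0.133], [0.554, -0.185, 0.131], [0.554, -0.201, 0.135], [0.554, -0.195, 0.131], [0.554, -0.199, 0.128], [0.557, -0.188, 0.138], [0.557, -0.191, 0.136], [0.557, -0.201, 0.138], [0.557, -0.186, 0.128], [0.557, -0.195, 0.13], [0.557, -0.198, 0.131], [0.56, -0.194, 0.138], [0.56, -0.188, 0.132], [0.561, -0.198, 0.132], [0.561, -0.202, 0.131], [0.561, -0.192, 0.128], [0.561, -0.186, 0.124], [0.564, -0.198, 0.136], [0.564, -0.188, 0.133], [0.564, -0.195, 0.134], [0.564, -0.192, 0.131], [0.564, -0.186, 0.127]]
side table z 0.00023408953504877594
side 794 ((0.5588176250457764, -0.0444294810295105), (0.29169151186943054, 0.2314171940088272), 83.93364715576172) 0.08836319225340594
lid 754 [ 0.63209396 -0.01788268  0.26085452] [ 0.98263985 -0.11910752  0.14224038] range y -0.16980381099582764 0.09358382675474419 0.360640447947715
[[0.551, -0.182, 0.111], [0.555, -0.192, 0.123], [0.555, -0.185, 0.104], [0.556, -0.194, 0.127], [0.556, -0.182, 0.13], [0.557, -0.196, 0.131], [0.557, -0.189, 0.103], [0.558, -0.188, 0.127], [0.559, -0.189, 0.133], [0.559, -0.178, 0.134], [0.559, -0.18, 0.123], [0.56, -0.184, 0.109], [0.56, -0.192, 0.135], [0.561, -0.194, 0.138], [0.561, -0.185, 0.129], [0.562, -0.185, 0.137], [0.564, -0.192, 0.133], [0.564, -0.186, 0.104], [0.565, -0.186, 0.111], [0.565, -0.185, 0.121], [0.565, -0.183, 0.13], [0.566, -0.198, 0.131], [0.566, -0.187, 0.132], [0.568, -0.192, 0.13], [0.569, -0.183, 0.129]]
```

```bash
cat >> h.py <<'E'
def Rt(tilt,yaw): return R.from_euler('xyz',[np.pi,-tilt,yaw])
def go(pos,tilt,yaw):
    p,r,s=tool(); t=r.inv().apply(np.array(pos)-p); a=(r.inv()*Rt(tilt,yaw)).as_rotvec()
    print("t=%.2f"%s["time"],"txyz",t.round(4),"axyz",a.round(3),"rows>=",max(np.linalg.norm(t)/.05,np.degrees(np.linalg.norm(a))/8.59).__round__(1))
YAW=-0.105; C=np.array([.559,-.047,.09])
def B(x,y,z): return C+R.from_euler('z',YAW).apply([x,y,z])
E
python3 - <<'E'
from h import *
go([.43,-.21,.24],0.6,YAW)
go([.40,-.20,.27],0.6,YAW)
E
```

```text
t=0.70 txyz [ 0.3452 -0.2186 -0.0265] axyz [-0.125  0.591  0.403] rows>= 8.2
t=0.70 txyz [ 0.3197 -0.2373 -0.0565] axyz [-0.125  0.591  0.403] rows>= 8.0
```

>>> step_arm:
  steps:
    - {"jaw": 1, "tx": 0.04, "ty": -0.03, "tz": -0.05, "ax": -0.016, "ay": 0.074, "az": 0.05}
    - {"jaw": 1, "tx": 0.08, "ty": -0.06, "tz": -0.056, "ax": -0.031, "ay": 0.148, "az": 0.1}
    - {"jaw": 1, "tx": 0.12, "ty": -0.09, "tz": -0.056, "ax": -0.047, "ay": 0.222, "az": 0.15}
    - {"jaw": 0.6, "tx": 0.16, "ty": -0.12, "tz": -0.056, "ax": -0.063, "ay": 0.296, "az": 0.2}
    - {"jaw": 0.6, "tx": 0.2, "ty": -0.15, "tz": -0.056, "ax": -0.078, "ay": 0.37, "az": 0.25}
    - {"jaw": 0.6, "tx": 0.24, "ty": -0.18, "tz": -0.056, "ax": -0.094, "ay": 0.444, "az": 0.3}
    - {"jaw": 0.6, "tx": 0.28, "ty": -0.21, "tz": -0.056, "ax": -0.11, "ay": 0.518, "az": 0.35}
    - {"jaw": 0.6, "tx": 0.32, "ty": -0.237, "tz": -0.056, "ax": -0.125, "ay": 0.591, "az": 0.403}

```text
time: 1.5
tool_pos: [0.3915, -0.2113, 0.27]
ee_rot: [-3.142, -0.604, -0.109]
wrist_force: [1.4, 0.2, 0.5]
width: 0.0585
```

```bash
python3 - <<'E'
from h import *
p,d=snapshot("wrist"); np.savez('w1.npz',p=p,d=d); t,r,s=tool(); print(t,s["ee_rot"],s["wrist_force"],s["width"],camera_model("wrist"))
for q in("lever","stay_knee","stay_pivot","pull","lid"):
    for o in silhouettes("wrist",q)[:1]:
        m=o["pixels"]; ys,xs=np.where(m&(d>0)); P=pts("wrist",d,ys,xs); print(q,o["confidence"],o["rect"],np.median(P,0).round(3),P.min(0).round(3),P.max(0).round(3))
cv2.imwrite('pics/w1.png',cv2.resize(p[:,:,::-1],(768,576)))
E
```

```text
[ 0.39326007 -0.20335418  0.268529  ] [-3.13311671 -0.60600706 -0.10422883] [-0.88868483  5.64927912 -1.19256224] 0.05702445352724626 {'intrinsics': array([[338.1928241 ,   0.        , 254.9967912 ],
       [  0.        , 338.1928241 , 189.81649645],
       [  0.        ,   0.        ,   1.        ]]), 'origin': array([ 0.35083424, -0.20048532,  0.4466687 ]), 'orientation': array([-2.76695895,  0.00687442, -1.66928899])}
lever 0.8 [209.4, 7.6, 232.4, 167.5] [ 0.584 -0.186  0.133] [ 0.528 -0.194 -0.004] [ 0.825 -0.172  0.209]
stay_knee 0.74 [212.0, 89.5, 224.7, 166.9] [ 0.555 -0.184  0.101] [ 0.527 -0.196 -0.003] [ 0.608 -0.178  0.14 ]
stay_pivot 0.58 [210.5, 8.5, 226.6, 164.3] [ 0.57  -0.191  0.132] [ 0.528 -0.199 -0.003] [ 0.702 -0.181  0.209]
pull 0.9 [3.5, 2.7, 229.9, 164.1] [ 0.639 -0.088  0.169] [ 0.527 -0.202 -0.004] [0.823 0.168 0.254]
lid 0.56 [0.0, 0.0, 228.2, 170.1] [ 0.639 -0.089  0.17 ] [ 0.527 -0.203 -0.003] [0.823 0.086 0.255]
```

View pics/w1.png

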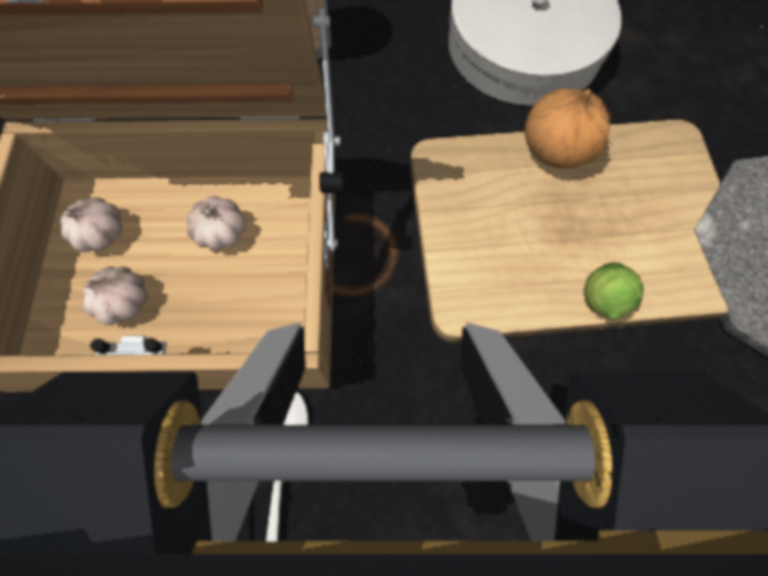

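The wrist view shows the knob at (331,182)/1.5 and free space beside it, with the lower rivet near (331,243)/1.5. The arm was still settling, so I'll re-take and measure.

```bash
python3 - <<'E'
from h import *
snapshot("wrist"); K,o,M=cam("wrist"); p,d=snapshot("wrist"); np.savez('w2.npz',p=p,d=d,K=K,o=o,M=M); t,r,s=tool(); print(t,s["wrist_force"])
g=p.astype(int).sum(2); rr,cc=np.mgrid[108:134,208:236]
m=(g[rr,cc]<110)&(d[rr,cc]>0); 
P=pts("wrist",d,rr[m],cc[m]); k=P[:,2]>.1
print('dark',k.sum(),np.median(P[k],0).round(4),P[k].min(0).round(4),P[k].max(0).round(4), cc[m][k].mean(),rr[m][k].mean())
Rb=R.from_euler('z',YAW)
Q=Rb.inv().apply(P[k]-C); print('binframe',np.percentile(Q,[2,50,98],axis=0).round(4).tolist())
# rim points
rr,cc=[a.ravel() for a in np.mgrid[40:262,0:240]]; P=pts("wrist",d,rr,cc); P=P[(d[rr,cc]>0)]
Q=Rb.inv().apply(P-C); Q=Q[abs(Q[:,2])<.006]
# right wall outer edge: per x bins; front wall outer edge per y bins
for x in np.arange(-.1,.1,.03):
    s_=Q[(abs(Q[:,0]-x)<.01)&(Q[:,1]<-.1)]; print('x',round(x,2),len(s_),np.percentile(s_[:,1],[5,95]).round(4) if len(s_)>3 else '', s_[:,2].mean().round(4) if len(s_) else '')
for y in np.arange(-.13,.14,.03):
    s_=Q[(abs(Q[:,1]-y)<.01)&(Q[:,0]<-.07)]; b=Q[(abs(Q[:,1]-y)<.01)&(Q[:,0]>.08)]; print('y',round(y,2),[np.percentile(v[:,0],[5,95]).round(4) for v in (s_,b) if len(v)>3])
E
```

```text
[ 0.390686   -0.21412916  0.26985528] [ 0.64238457  0.18163081 -0.89142847]
dark 111 [ 0.5547 -0.1944  0.1294] [ 0.5521 -0.2005  0.1224] [ 0.5651 -0.1844  0.1341] 220.17117117117118 121.05405405405405
binframe [[0.0087, -0.1521, 0.0338], [0.0106, -0.147, 0.0394], [0.0214, -0.1375, 0.0437]]
x -0.1 103 [-0.1345 -0.1294] -0.0009
x -0.07 188 [-0.134  -0.1231] -0.0005
x -0.04 171 [-0.1338 -0.123 ] -0.0005
x -0.01 203 [-0.1406 -0.1228] -0.0008
x 0.02 140 [-0.1332 -0.1225] -0.0006
x 0.05 93 [-0.1317 -0.122 ] -0.0004
x 0.08 90 [-0.1304 -0.1217] -0.0005
y -0.13 [array([-0.1119, -0.0719]), array([0.0818, 0.1049])]
y -0.1 [array([0.093 , 0.1057])]
y -0.07 [array([-0.1148, -0.104 ]), array([0.0929, 0.1057])]
y -0.04 [array([-0.115, -0.104]), array([0.0926, 0.1042])]
y -0.01 [array([-0.1152, -0.0953]), array([0.0922, 0.1045])]
y 0.02 [array([-0.1152, -0.0953]), array([0.0919, 0.1041])]
y 0.05 [array([-0.1158, -0.1049]), array([0.0917, 0.1036])]
y 0.08 [array([-0.1162, -0.105 ]), array([0.0915, 0.1044])]
y 0.11 [array([0.0914, 0.1042])]
y 0.14 [array([0.0821, 0.1025])]
```

```bash
sed -i 's/^YAW=.*/YAW=-0.097; C=np.array([.5535,-.042,.09])/' h.py; python3 - <<'E'
from h import *
z=Rt(.5,YAW).apply([0,0,1]); print(z)
K=np.array([.553,-.193,.132]); go(K+.011*z-.06*z,.5,YAW)
E
```

```text
[ 0.47717185 -0.04643139 -0.87758256]
t=1.90 txyz [ 0.0585 -0.0382  0.1548] axyz [ 0.006 -0.099 -0.008] rows>= 3.4
```

>>> step_arm:
  steps:
    - {"jaw": 0.42, "tx": 0.02, "ty": -0.012, "tz": 0.03, "ax": 0, "ay": -0.03, "az": 0}
    - {"jaw": 0.42, "tx": 0.03, "ty": -0.02, "tz": 0.07, "ax": 0, "ay": -0.06, "az": 0}
    - {"jaw": 0.42, "tx": 0.045, "ty": -0.03, "tz": 0.11, "ax": 0.006, "ay": -0.09, "az": -0.008}
    - {"jaw": 0.42, "tx": 0.0585, "ty": -0.038, "tz": 0.14, "ax": 0.006, "ay": -0.099, "az": -0.008}
    - {"jaw": 0.42, "tx": 0.0585, "ty": -0.038, "tz": 0.155, "ax": 0.006, "ay": -0.099, "az": -0.008}
    - {"jaw": 0.42, "tx": 0.0585, "ty": -0.038, "tz": 0.155, "ax": 0.006, "ay": -0.099, "az": -0.008}
    - {"jaw": 0.42, "tx": 0.0585, "ty": -0.038, "tz": 0.155, "ax": 0.006, "ay": -0.099, "az": -0.008}

```text
time: 2.6
tool_pos: [0.5295, -0.1922, 0.1744]
ee_rot: [-3.141, -0.499, -0.099]
wrist_force: [-0.7, 0.0, 0.8]
width: 0.0392
```

```bash
python3 - <<'E'
from h import *
K,o,M=cam("wrist"); p,d=snapshot("wrist"); np.savez('w3.npz',p=p,d=d,K=K,o=o,M=M); t,r,s=tool(); print(t,s["ee_rot"],s["wrist_force"],s["width"],o)
# project expected knob & tcp
for n,X in(("knobguess",[.553,-.193,.132]),("graspaxis60",t+.049*r.apply([0,0,1]))):
    c=M.T@(np.array(X)-o); print(n,(K@c/c[2])[:2])
for q in("lever",):
    for o_ in silhouettes("wrist",q)[:2]: print(q,o_["confidence"],o_["rect"])
c=p[0:240,150:350]; cv2.imwrite('pics/w3.png',cv2.resize(c[:,:,::-1],None,fx=2.5,fy=2.5,interpolation=2))
E
```

```text
[ 0.52955363 -0.19235253  0.17547181] [ 3.141236   -0.50075923 -0.09903124] [-0.20288635 -0.28297813  0.16539524] 0.039566011365349464 [ 0.50635849 -0.1901213   0.35618558]
knobguess [252.64574571 210.88397331]
graspaxis60 [255.14849876 210.55079711]
lever 0.6 [239.3, 22.2, 264.0, 254.4]
```

View pics/w3.png

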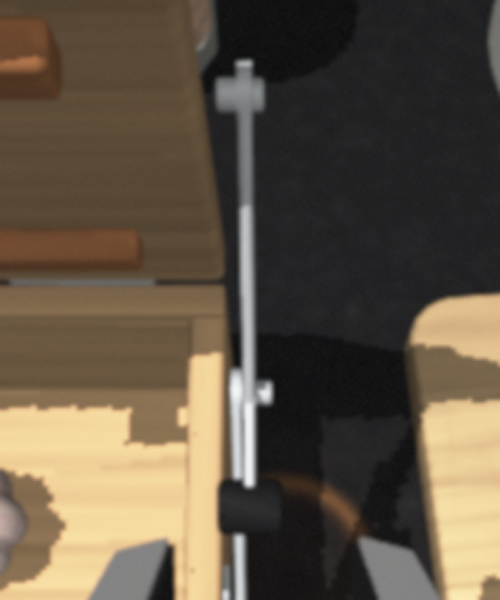

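The knob is now at (250,202) in the wrist frame, the knee rivet at (250,157) and the upper rivet at (246,38). I'll triangulate the knob between the two views.

```bash
python3 - <<'E'
from h import *
A=np.zeros((3,3));b=np.zeros(3)
for f,uv in(('w2.npz',(220.5,121.2)),('w3.npz',(250,202.4))):
    w=np.load(f); v=w['M']@np.linalg.inv(w['K'])@np.array([*uv,1]); v/=np.linalg.norm(v); Pm=np.eye(3)-np.outer(v,v); A+=Pm;b+=Pm@w['o']
    d=w['d']; c=d[int(uv[1])-3:int(uv[1])+4,int(uv[0])-4:int(uv[0])+5]; z=np.median(c); n=w['M']@np.linalg.inv(w['K'])@np.array([*uv,1]); print(f,'surface',(w['o']+n*z).round(4),'center',(w['o']+n*z+.008*v).round(4))
X=np.linalg.solve(A,b); print('tri',X)
w=np.load('w3.npz'); n=w['M']@np.linalg.inv(w['K'])@np.array([246,38,1]); z=np.median(w['d'][35:42,243:250]); print('pivot',w['o']+n*z)
Rb=R.from_euler('z',YAW)
for q in (X,w['o']+n*z): print(Rb.inv().apply(q-C))
E
```

```text
w2.npz surface [ 0.5551 -0.1938  0.131 ] center [ 0.5594 -0.1935  0.1243]
w3.npz surface [ 0.5588 -0.1918  0.133 ] center [ 0.5606 -0.1918  0.1252]
tri [ 0.56189391 -0.19257432  0.12027449]
pivot [ 0.62814449 -0.19735023  0.20833705]
[ 0.02293727 -0.14905357  0.03027449]
[ 0.08933895 -0.14739079  0.11833705]
```

```bash
python3 - <<'E'
from h import *
z=Rt(.5,YAW).apply([0,0,1]); K=np.array([.559,-.1922,.127]); go(K+.011*z,.5,YAW)
E
```

```text
t=2.70 txyz [ 0.002  -0.0031  0.0681] axyz [ 0.002 -0.002 -0.002] rows>= 1.4
```

>>> step_arm:
  steps:
    - {"jaw": 0.42, "tx": 0.002, "ty": -0.003, "tz": 0.015}
    - {"jaw": 0.42, "tx": 0.002, "ty": -0.003, "tz": 0.03}
    - {"jaw": 0.42, "tx": 0.002, "ty": -0.003, "tz": 0.045}
    - {"jaw": 0.42, "tx": 0.002, "ty": -0.003, "tz": 0.058}
    - {"jaw": 0.42, "tx": 0.002, "ty": -0.003, "tz": 0.067}
    - {"jaw": 0.42, "tx": 0.002, "ty": -0.003, "tz": 0.067}
    - {"jaw": 0.42, "tx": 0.002, "ty": -0.003, "tz": 0.067}

```text
invalid input
```

```bash
python3 - <<'E'
from h import *
p,d=snapshot("wrist"); t,r,s=tool(); print(t,s["wrist_force"],s["width"])
c=p[120:384,120:400]; cv2.imwrite('pics/w4.png',cv2.resize(c[:,:,::-1],None,fx=2.2,fy=2.2,interpolation=2))
E
```

```text
[ 0.52962177 -0.19220054  0.17636868] [-0.42991031 -0.32092379  0.72319632] 0.03950647115888381
```

View pics/w4.png

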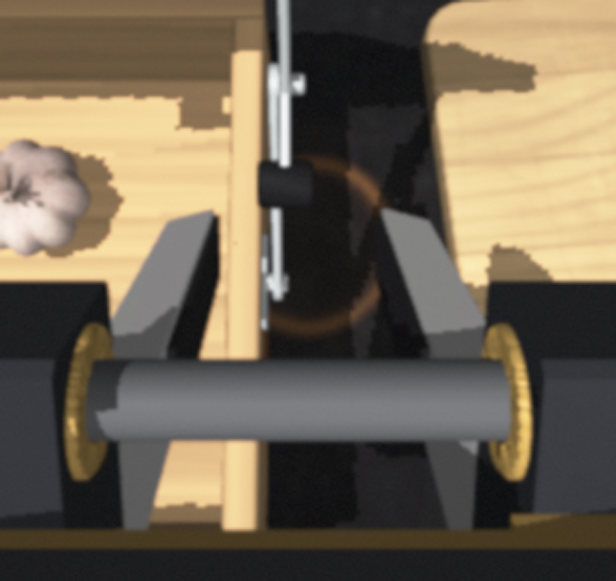

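That call was refused because every key is needed. The view confirms the fingers straddle the knob, which is at crop (285,183) against a finger mid-line of about 298, so a shift of roughly 3.5 mm is needed.

>>> step_arm:
  steps:
    - {"jaw": 0.42, "tx": 0.002, "ty": -0.0035, "tz": 0.015, "ax": 0, "ay": 0, "az": 0}
    - {"jaw": 0.42, "tx": 0.002, "ty": -0.0035, "tz": 0.03, "ax": 0, "ay": 0, "az": 0}
    - {"jaw": 0.42, "tx": 0.002, "ty": -0.0035, "tz": 0.045, "ax": 0, "ay": 0, "az": 0}
    - {"jaw": 0.42, "tx": 0.002, "ty": -0.0035, "tz": 0.058, "ax": 0, "ay": 0, "az": 0}
    - {"jaw": 0.42, "tx": 0.002, "ty": -0.0035, "tz": 0.067, "ax": 0, "ay": 0, "az": 0}
    - {"jaw": 0.42, "tx": 0.002, "ty": -0.0035, "tz": 0.067, "ax": 0, "ay": 0, "az": 0}
    - {"jaw": 0.42, "tx": 0.002, "ty": -0.0035, "tz": 0.067, "ax": 0, "ay": 0, "az": 0}

```text
time: 3.45
tool_pos: [0.5639, -0.1924, 0.119]
ee_rot: [3.14, -0.503, -0.099]
wrist_force: [0.1, -0.2, 1.0]
width: 0.0395
```

```bash
python3 - <<'E'
from h import *
p,d=snapshot("wrist"); t,r,s=tool(); print(t,s["wrist_force"],s["width"])
c=p[120:384,120:400]; cv2.imwrite('pics/w5.png',cv2.resize(c[:,:,::-1],None,fx=2.2,fy=2.2,interpolation=2))
E
```

```text
[ 0.56403601 -0.19241544  0.11945169] [-0.77466046  0.51531105  0.32280078] 0.039404592574082874
```

View pics/w5.png

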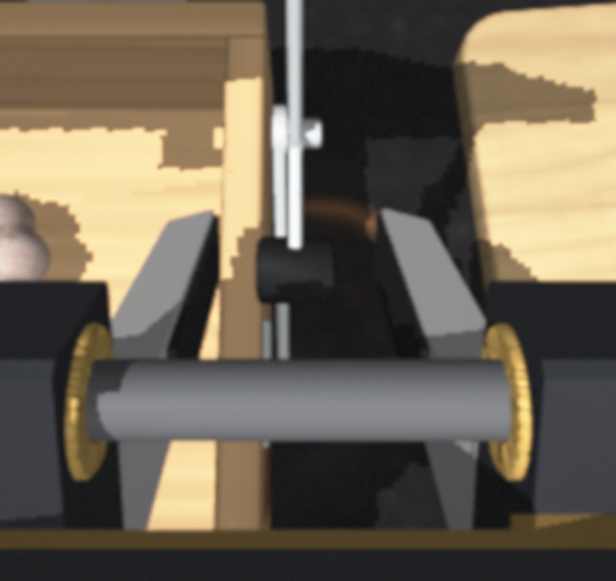

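```bash
python3 - <<'E'
from h import *
K,o,M=cam("wrist"); p,d=snapshot("wrist"); t,r,s=tool()
for z in(-.011,0,.008):
    c=M.T@(t+r.apply([0,0,z])-o); print('axis',z,(K@c/c[2])[:2].round(1),c[2].round(4))
for u,v in((254,243),(250,243),(258,243),(254,236),(254,250)):
    P=pts("wrist",d,np.array([v]),np.array([u]))[0]; print(u,v,d[v,u],'tool frame',r.inv().apply(P-t).round(4))
for u,v in((212,225),(300,225)):
    P=pts("wrist",d,np.array([v]),np.array([u]))[0]; print('finger',u,v,d[v,u],r.inv().apply(P-t).round(4))
E
```

```text
axis -0.011 [254.8 245.5] 0.1705
axis 0 [254.8 237.5] 0.1813
axis 0.008 [254.9 232.3] 0.189
254 243 0.16788411 tool frame [ 0.0024 -0.0004 -0.0133]
250 243 0.16707863 tool frame [ 0.0027 -0.0024 -0.0141]
258 243 0.16652536 tool frame [ 0.0029  0.0016 -0.0146]
254 236 0.16769587 tool frame [ 0.0058 -0.0004 -0.0127]
254 250 0.16671032 tool frame [-0.0005 -0.0004 -0.0152]
finger 212 225 0.1694027 [ 0.0106 -0.0214 -0.0099]
finger 300 225 0.17032458 [ 0.0103  0.0228 -0.009 ]
```

>>> step_arm:
  steps:
    - {"jaw": 0.17, "tx": 0.001, "ty": 0, "tz": 0.002, "ax": 0, "ay": 0, "az": 0}
    - {"jaw": 0.17, "tx": 0.001, "ty": 0, "tz": 0.002, "ax": 0, "ay": 0, "az": 0}
    - {"jaw": 0.17, "tx": 0.001, "ty": 0, "tz": 0.002, "ax": 0, "ay": 0, "az": 0}
    - {"jaw": 0.17, "tx": 0.001, "ty": 0, "tz": 0.002, "ax": 0, "ay": 0, "az": 0}
    - {"jaw": 0.17, "tx": 0.001, "ty": 0, "tz": 0.002, "ax": 0, "ay": 0, "az": 0}

```text
time: 4.05
tool_pos: [0.5661, -0.1921, 0.1186]
ee_rot: [3.141, -0.504, -0.098]
wrist_force: [-0.7, 2.4, 2.7]
width: 0.0175
```

```bash
python3 - <<'E'
from h import *
t,r,s=tool(); print(t,s["ee_rot"],s["wrist_force"],s["width"])
# knob centre estimate & arc about pivot, in tool frame
Rb=R.from_euler('z',YAW); piv=Rb.inv().apply(np.array([.628,-.197,.206])-C)
k=Rb.inv().apply(t+r.apply([.001,0,-.006])-C); v=(k-piv)[[0,2]]; print('knob',k,'piv',piv,'rad',np.hypot(*v))
for s_ in(.004,.008,.012,.016,.02,.024,.028,.032):
    a=s_/.105; c,sn=np.cos(a),np.sin(a)
    # rotate so lever goes up/front: x,z plane
    w=np.array([c*v[0]+sn*v[1],-sn*v[0]+c*v[1]]); dl=w-v
    print(s_,'bin',dl.round(4),'tool',r.inv().apply(Rb.apply([dl[0],0,dl[1]])).round(4),'ay',-a if False else round(a,3))
E
```

```text
[ 0.56610948 -0.19205572  0.11863193] [ 3.14079051 -0.50419232 -0.09841024] [-0.70837752  2.44589619  2.69294288] 0.017514567343700518
knob [ 0.02505977 -0.14812146  0.03436842] piv [ 0.08916122 -0.1470562   0.116     ] rad 0.10379167126821241
0.004 bin [-0.0031  0.0025] tool [-0.0015  0.     -0.0037] ay 0.038
0.008 bin [-0.006   0.0051] tool [-0.0028  0.     -0.0074] ay 0.076
0.012 bin [-0.0089  0.0078] tool [-0.004   0.     -0.0112] ay 0.114
0.016 bin [-0.0116  0.0107] tool [-0.005  0.    -0.015] ay 0.152
0.02 bin [-0.0143  0.0136] tool [-0.0059  0.     -0.0188] ay 0.19
0.024 bin [-0.0168  0.0166] tool [-0.0067  0.     -0.0227] ay 0.229
0.028 bin [-0.0192  0.0198] tool [-0.0073  0.     -0.0266] ay 0.267
0.032 bin [-0.0215  0.023 ] tool [-0.0078  0.0001 -0.0305] ay 0.305
```

>>> step_arm:
  steps:
    - {"jaw": 0.15, "tx": -0.0007, "ty": 0, "tz": -0.0018, "ax": 0, "ay": -0.015, "az": 0}
    - {"jaw": 0.15, "tx": -0.0015, "ty": 0, "tz": -0.0037, "ax": 0, "ay": -0.03, "az": 0}
    - {"jaw": 0.15, "tx": -0.0022, "ty": 0, "tz": -0.0055, "ax": 0, "ay": -0.045, "az": 0}
    - {"jaw": 0.15, "tx": -0.0028, "ty": 0, "tz": -0.0074, "ax": 0, "ay": -0.06, "az": 0}
    - {"jaw": 0.15, "tx": -0.0034, "ty": 0, "tz": -0.0093, "ax": 0, "ay": -0.075, "az": 0}
    - {"jaw": 0.15, "tx": -0.004, "ty": 0, "tz": -0.0112, "ax": 0, "ay": -0.09, "az": 0}

```text
time: 4.65
tool_pos: [0.5582, -0.1912, 0.1267]
ee_rot: [3.141, -0.415, -0.099]
wrist_force: [6.2, 1.4, -2.9]
width: 0.0178
```

>>> step_arm:
  steps:
    - {"jaw": 0.15, "tx": -0.001, "ty": 0, "tz": -0.0025, "ax": 0, "ay": -0.018, "az": 0}
    - {"jaw": 0.15, "tx": -0.0018, "ty": 0, "tz": -0.005, "ax": 0, "ay": -0.036, "az": 0}
    - {"jaw": 0.15, "tx": -0.0026, "ty": 0, "tz": -0.0075, "ax": 0, "ay": -0.055, "az": 0}
    - {"jaw": 0.15, "tx": -0.0034, "ty": 0, "tz": -0.0105, "ax": 0, "ay": -0.075, "az": 0}
    - {"jaw": 0.15, "tx": -0.0041, "ty": 0, "tz": -0.0135, "ax": 0, "ay": -0.095, "az": 0}
    - {"jaw": 0.15, "tx": -0.0048, "ty": 0, "tz": -0.0165, "ax": 0, "ay": -0.115, "az": 0}
    - {"jaw": 0.15, "tx": -0.0054, "ty": 0, "tz": -0.0195, "ax": 0, "ay": -0.135, "az": 0}
    - {"jaw": 0.15, "tx": -0.0054, "ty": 0, "tz": -0.0195, "ax": 0, "ay": -0.135, "az": 0}

```text
time: 5.45
tool_pos: [0.544, -0.1898, 0.1407]
ee_rot: [3.141, -0.274, -0.099]
wrist_force: [-2.3, 0.3, -4.0]
width: 0.0177
```

```bash
python3 - <<'E'
from h import *
p,d=snapshot("wrist"); t,r,s=tool(); print(t,s["ee_rot"],s["wrist_force"],s["width"])
cv2.imwrite('pics/w6.png',cv2.resize(p[60:384,100:420,::-1],None,fx=1.8,fy=1.8,interpolation=2))
E
```

```text
[ 0.54407563 -0.18979952  0.14068796] [ 3.14142045 -0.27524475 -0.09878828] [-2.94821753 -0.24859412 -3.9736257 ] 0.01750608182742318
```

View pics/w6.png

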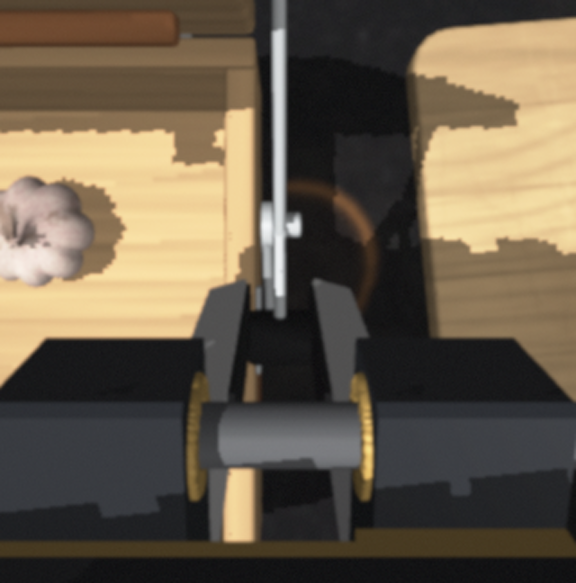

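>>> step_arm:
  steps:
    - {"jaw": 0.15, "tx": -0.0012, "ty": 0, "tz": -0.0022, "ax": 0, "ay": -0.02, "az": 0}
    - {"jaw": 0.15, "tx": -0.0025, "ty": 0, "tz": -0.0044, "ax": 0, "ay": -0.03, "az": 0}
    - {"jaw": 0.25, "tx": -0.0025, "ty": 0, "tz": -0.0044, "ax": 0, "ay": -0.03, "az": 0}
    - {"jaw": 0.35, "tx": -0.0025, "ty": 0, "tz": -0.0044, "ax": 0, "ay": -0.03, "az": 0}
    - {"jaw": 0.42, "tx": -0.0025, "ty": 0, "tz": -0.0044, "ax": 0, "ay": -0.03, "az": 0}
    - {"jaw": 0.42, "tx": -0.0025, "ty": 0, "tz": -0.0044, "ax": 0, "ay": -0.03, "az": 0}
    - {"jaw": 0.42, "tx": -0.0025, "ty": 0, "tz": -0.0044, "ax": 0, "ay": -0.03, "az": 0}
    - {"jaw": 0.42, "tx": -0.0025, "ty": 0, "tz": -0.0044, "ax": 0, "ay": -0.03, "az": 0}

```text
time: 6.3
tool_pos: [0.5406, -0.1895, 0.1445]
ee_rot: [3.141, -0.246, -0.099]
wrist_force: [-0.3, -0.1, -0.1]
width: 0.0395
```

```bash
python3 - <<'E'
from h import *
K,o,M=cam("wrist"); p,d=snapshot("wrist"); t,r,s=tool(); print(t,s["ee_rot"],s["wrist_force"],s["width"])
g=p.astype(int).sum(2); 
rr,cc=np.mgrid[200:280,238:272]; m=(g[rr,cc]<110)&(d[rr,cc]>.1)&(d[rr,cc]<.2)
P=pts("wrist",d,rr[m],cc[m]); print(len(P)); 
print(np.percentile(r.inv().apply(P-t),[5,50,95],axis=0).round(4).tolist(), np.median(P,0), cc[m].mean(),rr[m].mean())
cv2.imwrite('pics/w7.png',cv2.resize(p[60:384,100:420,::-1],None,fx=1.8,fy=1.8,interpolation=2))
E
```

```text
[ 0.54054476 -0.18946947  0.14434888] [ 3.14133463 -0.24551302 -0.09877993] [-0.43529292  0.30361623 -0.2037967 ] 0.039225585161583566
960
[[-0.0074, -0.0073, -0.0167], [0.0004, 0.0002, -0.0153], [0.0054, 0.0076, -0.0107]] [ 0.53709106 -0.18921908  0.15888945] 255.03854166666667 248.73020833333334
```

```bash
python3 - <<'E'
from h import *
go([.525,-.188,.21],.246,YAW); go([.46,-.15,.32],.35,YAW); go([.46,-.04,.42],.5,YAW)
E
```

```text
t=6.35 txyz [ 0.0008  0.0001 -0.0675] axyz [ 0.001  0.    -0.002] rows>= 1.3
t=6.35 txyz [-0.0388 -0.0313 -0.1908] axyz [ 0.001  0.104 -0.002] rows>= 3.9
t=6.35 txyz [-0.025  -0.1407 -0.2905] axyz [ 0.001  0.254 -0.002] rows>= 6.5
```

>>> step_arm:
  steps:
    - {"jaw": 0.42, "tx": 0, "ty": 0, "tz": -0.02, "ax": 0, "ay": 0, "az": 0}
    - {"jaw": 0.42, "tx": 0, "ty": 0, "tz": -0.055, "ax": 0, "ay": 0, "az": 0}
    - {"jaw": 0.42, "tx": -0.018, "ty": -0.005, "tz": -0.1, "ax": 0, "ay": 0.03, "az": 0}
    - {"jaw": 0.42, "tx": -0.036, "ty": -0.02, "tz": -0.145, "ax": 0, "ay": 0.07, "az": 0}
    - {"jaw": 0.42, "tx": -0.038, "ty": -0.035, "tz": -0.19, "ax": 0, "ay": 0.1, "az": 0}
    - {"jaw": 0.42, "tx": -0.034, "ty": -0.07, "tz": -0.225, "ax": 0, "ay": 0.16, "az": 0}
    - {"jaw": 0.5, "tx": -0.03, "ty": -0.105, "tz": -0.26, "ax": 0, "ay": 0.21, "az": 0}
    - {"jaw": 0.5, "tx": -0.025, "ty": -0.14, "tz": -0.29, "ax": 0, "ay": 0.254, "az": 0}

```text
time: 7.15
tool_pos: [0.4593, -0.0399, 0.4225]
ee_rot: [3.141, -0.505, -0.101]
wrist_force: [0.0, 0.1, -0.0]
width: 0.0468
```

>>> step_arm:
  steps:
    - {"jaw": 0.5, "tx": 0, "ty": 0, "tz": 0, "ax": 0, "ay": 0, "az": 0}
    - {"jaw": 0.5, "tx": 0, "ty": 0, "tz": 0, "ax": 0, "ay": 0, "az": 0}
    - {"jaw": 0.5, "tx": 0, "ty": 0, "tz": 0, "ax": 0, "ay": 0, "az": 0}

```text
time: 7.45
tool_pos: [0.4592, -0.0407, 0.4205]
ee_rot: [3.141, -0.501, -0.101]
wrist_force: [-0.9, 0.7, -0.6]
width: 0.0467
```

```bash
python3 - <<'E'
from h import *
K,o,M=cam("wrist"); p,d=snapshot("wrist"); np.savez('w8.npz',p=p,d=d,K=K,o=o,M=M); t,r,s=tool(); print(t,s["ee_rot"],s["wrist_force"],s["joint_positions"])
im=cv2.resize(p[:,:,::-1],(768,576)); cv2.imwrite('pics/w8.png',im)
Rb=R.from_euler('z',YAW)
rr,cc=[a.ravel() for a in np.mgrid[0:300,0:512]]; P=pts("wrist",d,rr,cc); ok=(d[rr,cc]>.1); Q=Rb.inv().apply(P-C)
m=ok&(Q[:,2]>.03)&(Q[:,2]<.215)&(abs(Q[:,1])<.125)&(Q[:,0]>.03)&(Q[:,0]<.13); L=Q[m]
for _ in range(3):
    c=L.mean(0); w=np.linalg.svd(L-c,full_matrices=False)[2][2]; w*=np.sign(w[0]); L=L[abs((L-c)@w)<.004]
print('lid plane n',w.round(4),'elev',np.degrees(np.arctan2(w[0],w[2])).round(2),'pt',c.round(4),len(L),'z at plane, x:',[(z,round(c[0]-(w[2]*(z-c[2])+w[1]*(-c[1]))/w[0],4)) for z in(0,.1,.2,.246)])
m=ok&(Q[:,2]>.226)&(abs(Q[:,1])<.06)&(abs(Q[:,0]-.06)<.06); T=Q[m]
if len(T): print('pull',len(T),np.percentile(T,[3,50,97],axis=0).round(4).tolist())
E
```

```text
[ 0.45928587 -0.04098515  0.41993991] [-3.1414078  -0.50044728 -0.10248766] [ 0.51410701 -0.76050129  0.17411201] [-0.27366384 -0.4420951   1.49046434  0.08203936  1.59888244  1.42258149]
lid plane n [0.9761 0.0015 0.2175] elev 77.44 pt [ 0.0721 -0.0011  0.1543] 6028 z at plane, x: [(0, np.float64(0.1065)), (0.1, np.float64(0.0842)), (0.2, np.float64(0.0619)), (0.246, np.float64(0.0516))]
pull 838 [[0.0482, -0.0114, 0.2282], [0.0522, 0.0013, 0.2592], [0.0587, 0.014, 0.264]]
```

View pics/w8.png

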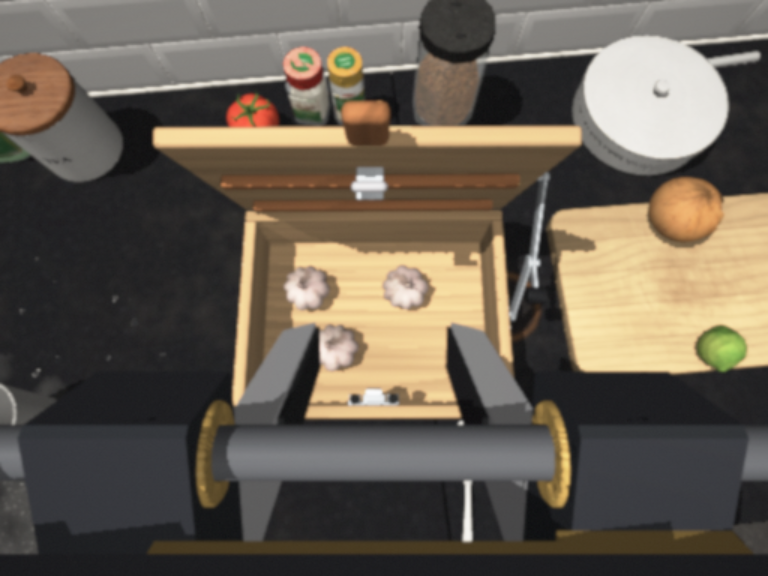

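The lid stands at about 77.4° with the knee still up. The pull is at px (366,115)/1.5, bin frame about (0.058, 0.001, 0.247), which matches a hinge at (0.11, 0, 0). Next is the approach to the pull.

```bash
python3 - <<'E'
from h import *
z=Rt(.35,YAW).apply([0,0,1]); P=B(.058,.0013,.248); print(P)
go(P+.011*z-.07*z,.35,YAW); go(P+.011*z,.35,YAW)
E
```

```text
[ 0.61135326 -0.04632329  0.338     ]
t=7.50 txyz [ 0.1027 -0.0101  0.0864] axyz [ 0.002 -0.15  -0.005] rows>= 2.7
t=7.50 txyz [ 0.0922 -0.0102  0.1556] axyz [ 0.002 -0.15  -0.005] rows>= 3.6
```

>>> step_arm:
  steps:
    - {"jaw": 0.5, "tx": 0.035, "ty": -0.004, "tz": 0.01, "ax": 0, "ay": -0.05, "az": 0}
    - {"jaw": 0.5, "tx": 0.07, "ty": -0.008, "tz": 0.03, "ax": 0, "ay": -0.1, "az": 0}
    - {"jaw": 0.5, "tx": 0.1, "ty": -0.01, "tz": 0.06, "ax": 0.002, "ay": -0.15, "az": -0.005}
    - {"jaw": 0.5, "tx": 0.1025, "ty": -0.01, "tz": 0.086, "ax": 0.002, "ay": -0.15, "az": -0.005}
    - {"jaw": 0.5, "tx": 0.1025, "ty": -0.01, "tz": 0.086, "ax": 0.002, "ay": -0.15, "az": -0.005}
    - {"jaw": 0.5, "tx": 0.1025, "ty": -0.01, "tz": 0.086, "ax": 0.002, "ay": -0.15, "az": -0.005}
    - {"jaw": 0.5, "tx": 0.1025, "ty": -0.01, "tz": 0.086, "ax": 0.002, "ay": -0.15, "az": -0.005}

```text
time: 8.2
tool_pos: [0.59, -0.0451, 0.3956]
ee_rot: [3.141, -0.353, -0.098]
wrist_force: [0.3, 0.1, 0.3]
width: 0.047
```

```bash
python3 - <<'E'
from h import *
p,d=snapshot("wrist"); K,o,M=cam("wrist"); t,r,s=tool(); print(t,s["ee_rot"],s["wrist_force"])
rr,cc=[a.ravel() for a in np.mgrid[100:300,200:310]]; P=pts("wrist",d,rr,cc); ok=(d[rr,cc]>.1); Q=R.from_euler('z',YAW).inv().apply(P-C)
m=ok&(Q[:,2]>.23)&(abs(Q[:,1])<.03)&(abs(Q[:,0]-.06)<.04); T=Q[m]
print('pull',len(T),np.percentile(T,[2,50,98],axis=0).round(4).tolist())
h=np.array([Q[m&(abs(Q[:,2]-z)<.004)][:,0].min() if (m&(abs(Q[:,2]-z)<.004)).any() else 0 for z in(.235,.245,.255,.262)]); print(h)
print('top x range',np.percentile(Q[m&(Q[:,2]>.26)],[3,97],axis=0))
z=Rt(.35,YAW).apply([0,0,1]); X=B(.058,.0013,.248); go(X+.011*z,.35,YAW)
for n,A in(('P',X),('axis',t+r.apply([0,0,.059]))):
    c=M.T@(A-o); print(n,(K@c/c[2])[:2])
cv2.imwrite('pics/w9.png',cv2.resize(p[60:384,100:420,::-1],None,fx=1.8,fy=1.8,interpolation=2))
E
```

```text
[ 0.58997328 -0.04487994  0.39640079] [ 3.14110463 -0.35455314 -0.09774024] [-0.27040708  0.39142528 -0.16869824]
pull 2259 [[0.0221, -0.0259, 0.2401], [0.0449, 0.0018, 0.3061], [0.0667, 0.0273, 0.3406]]
[0.06582779 0.06147848 0.0483409  0.04826305]
top x range [[ 0.02260442 -0.02529718  0.2615612 ]
 [ 0.06031854  0.02682681  0.34020676]]
t=8.25 txyz [-0.0002 -0.0007  0.0732] axyz [ 0.001 -0.005 -0.001] rows>= 1.5
P [253.85674084 206.03660435]
axis [254.8034749  207.03222858]
```

View pics/w9.png

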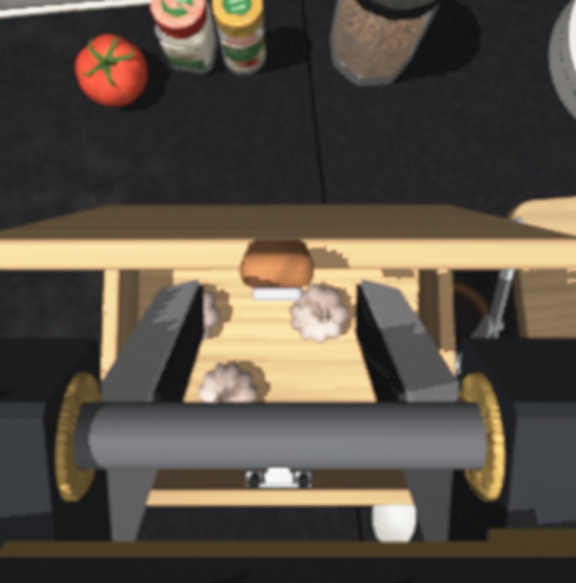

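The pull is centred between the fingers at (254,206), matching the prediction. I'll advance and grip.

>>> step_arm:
  steps:
    - {"jaw": 0.5, "tx": 0, "ty": -0.0005, "tz": 0.02, "ax": 0, "ay": 0, "az": 0}
    - {"jaw": 0.5, "tx": 0, "ty": -0.0005, "tz": 0.04, "ax": 0, "ay": 0, "az": 0}
    - {"jaw": 0.5, "tx": 0, "ty": -0.0005, "tz": 0.058, "ax": 0, "ay": 0, "az": 0}
    - {"jaw": 0.5, "tx": 0, "ty": -0.0005, "tz": 0.07, "ax": 0, "ay": 0, "az": 0}
    - {"jaw": 0.4, "tx": 0, "ty": -0.0005, "tz": 0.07, "ax": 0, "ay": 0, "az": 0}
    - {"jaw": 0.32, "tx": 0, "ty": -0.0005, "tz": 0.07, "ax": 0, "ay": 0, "az": 0}
    - {"jaw": 0.27, "tx": 0, "ty": -0.0005, "tz": 0.07, "ax": 0, "ay": 0, "az": 0}
    - {"jaw": 0.27, "tx": 0, "ty": -0.0005, "tz": 0.07, "ax": 0, "ay": 0, "az": 0}

```text
time: 9.05
tool_pos: [0.6143, -0.0465, 0.3329]
ee_rot: [3.141, -0.358, -0.097]
wrist_force: [-0.7, 1.0, 2.8]
width: 0.0281
```

```bash
cat >> h.py <<'E'
H=np.array([.11,0,0])
def state():
    t,r,s=tool(); Rb=R.from_euler('z',YAW); g=Rb.inv().apply(t+r.apply([0,0,-.011])-C); v=g-H
    f=Rb.inv().apply(s["wrist_force"]); a=np.arctan2(v[2],-v[0]); u=np.array([-np.cos(a),0,np.sin(a)]); k=np.array([-np.sin(a),0,-np.cos(a)])
    print("t %.2f w %.4f"%(s["time"],s["width"]),"grasp bin",g.round(4),"r %.4f theta %.3f"%(np.hypot(v[0],v[2]),1.361-a),"F radial %.1f closing %.1f y %.1f"%(f@u,f@k,f[1]),"q",s["joint_positions"].round(2))
    return t,r,g,a,Rb
def arc(rad,ths):
    t,r,g,a,Rb=state()
    for th in ths:
        b=1.361-th; x=H+rad*np.array([-np.cos(b),0,np.sin(b)]); dl=x-g; dl[1]=0
        print(th,r.inv().apply(Rb.apply(dl)).round(4))
E
python3 - <<'E'
from h import *
t,r,g,a,Rb=state(); rad=np.hypot(*(g-H)[[0,2]]); th=1.361-a; print(rad)
arc(rad,[th+.02*i for i in range(1,9)])
E
```

```text
t 9.05 w 0.0281 grasp bin [0.0571 0.0015 0.2532] r 0.2587 theta -0.004 F radial 2.9 closing 0.2 y 0.9 q [-0.18 -0.03  1.3   0.03  1.52  1.49]
0.25870193636796546
t 9.05 w 0.0281 grasp bin [0.0571 0.0015 0.2532] r 0.2587 theta -0.004 F radial 2.9 closing 0.2 y 0.9 q [-0.18 -0.03  1.3   0.03  1.52  1.49]
0.016027955325690995 [-0.0051  0.     -0.0007]
0.036027955325690995 [-0.0103  0.     -0.0014]
0.05602795532569099 [-0.0154  0.     -0.0019]
0.076027955325691 [-0.0206  0.     -0.0023]
0.096027955325691 [-0.0257  0.     -0.0026]
0.11602795532569099 [-0.0309  0.     -0.0028]
0.136027955325691 [-0.0361  0.     -0.003 ]
0.156027955325691 [-0.0412  0.     -0.003 ]
```

>>> step_arm:
  steps:
    - {"jaw": 0.26, "tx": -0.005, "ty": 0, "tz": -0.0007, "ax": 0, "ay": 0, "az": 0}
    - {"jaw": 0.26, "tx": -0.0103, "ty": 0, "tz": -0.0014, "ax": 0, "ay": 0, "az": 0}
    - {"jaw": 0.26, "tx": -0.0154, "ty": 0, "tz": -0.0019, "ax": 0, "ay": 0, "az": 0}
    - {"jaw": 0.26, "tx": -0.0206, "ty": 0, "tz": -0.0023, "ax": 0, "ay": 0, "az": 0}
    - {"jaw": 0.26, "tx": -0.0257, "ty": 0, "tz": -0.0026, "ax": 0, "ay": 0, "az": 0}

```text
time: 9.55
tool_pos: [0.5891, -0.044, 0.3263]
ee_rot: [3.141, -0.358, -0.097]
wrist_force: [2.8, 0.5, -1.0]
width: 0.0279
```

```bash
python3 - <<'E'
from h import *
arc(.2587,[.13,.16,.19,.22,.25,.28,.31,.34])
E
```

```text
t 9.55 w 0.0279 grasp bin [0.0318 0.0015 0.2466] r 0.2587 theta 0.097 F radial -1.8 closing -2.3 y 0.8 q [-0.19 -0.09  1.37  0.03  1.51  1.48]
0.13 [-0.0085  0.     -0.0003]
0.16 [-0.0162  0.     -0.0003]
0.19 [-0.024   0.     -0.0001]
0.22 [-0.0317  0.      0.0004]
0.25 [-0.0395  0.      0.001 ]
0.28 [-0.0472  0.      0.0019]
0.31 [-0.0548  0.      0.0031]
0.34 [-0.0625  0.      0.0044]
```

Forces are small, so I'll continue.

>>> step_arm:
  steps:
    - {"jaw": 0.26, "tx": -0.006, "ty": 0, "tz": -0.0003, "ax": 0, "ay": 0, "az": 0}
    - {"jaw": 0.26, "tx": -0.0122, "ty": 0, "tz": -0.0003, "ax": 0, "ay": 0, "az": 0}
    - {"jaw": 0.26, "tx": -0.018, "ty": 0, "tz": -0.0002, "ax": 0, "ay": 0, "az": 0}
    - {"jaw": 0.26, "tx": -0.024, "ty": 0, "tz": -0.0001, "ax": 0, "ay": 0, "az": 0}
    - {"jaw": 0.26, "tx": -0.0317, "ty": 0, "tz": 0.0004, "ax": 0, "ay": 0, "az": 0}
    - {"jaw": 0.26, "tx": -0.0395, "ty": 0, "tz": 0.001, "ax": 0, "ay": 0, "az": 0}

```text
time: 10.15
tool_pos: [0.5521, -0.0404, 0.3116]
ee_rot: [3.141, -0.358, -0.097]
wrist_force: [3.1, 0.5, -0.4]
width: 0.0281
```

```bash
python3 - <<'E'
from h import *
arc(.2587,[.28,.31,.34,.37,.4,.43,.46,.49])
E
```

```text
t 10.15 w 0.0281 grasp bin [-0.0054  0.0015  0.2319] r 0.2590 theta 0.252 F radial -1.7 closing -2.5 y 0.8 q [-0.2  -0.18  1.47  0.03  1.49  1.47]
0.28 [-0.0071  0.      0.0012]
0.31 [-0.0148  0.      0.0023]
0.34 [-0.0225  0.      0.0037]
0.37 [-0.0301  0.      0.0053]
0.4 [-0.0376  0.      0.0071]
0.43 [-0.0451  0.      0.0091]
0.46 [-0.0525  0.      0.0114]
0.49 [-0.0599  0.      0.0139]
```

>>> step_arm:
  steps:
    - {"jaw": 0.26, "tx": -0.0071, "ty": 0, "tz": 0.0012, "ax": 0, "ay": 0, "az": 0}
    - {"jaw": 0.26, "tx": -0.0148, "ty": 0, "tz": 0.0023, "ax": 0, "ay": 0, "az": 0}
    - {"jaw": 0.26, "tx": -0.0225, "ty": 0, "tz": 0.0037, "ax": 0, "ay": 0, "az": 0}
    - {"jaw": 0.26, "tx": -0.0301, "ty": 0, "tz": 0.0053, "ax": 0, "ay": 0, "az": 0}
    - {"jaw": 0.26, "tx": -0.0376, "ty": 0, "tz": 0.0071, "ax": 0, "ay": 0, "az": 0}
    - {"jaw": 0.26, "tx": -0.0451, "ty": 0, "tz": 0.0091, "ax": 0, "ay": 0, "az": 0}
    - {"jaw": 0.26, "tx": -0.0525, "ty": 0, "tz": 0.0114, "ax": 0, "ay": 0, "az": 0}
    - {"jaw": 0.26, "tx": -0.0599, "ty": 0, "tz": 0.0139, "ax": 0, "ay": 0, "az": 0}

```text
time: 10.95
tool_pos: [0.5004, -0.0353, 0.278]
ee_rot: [3.141, -0.359, -0.097]
wrist_force: [-2.4, -0.2, 5.2]
width: 0.0276
```

```bash
python3 - <<'E'
from h import *
arc(.2587,[.52,.55,.58,.61,.64,.67,.7,.73])
E
```

```text
t 10.95 w 0.0276 grasp bin [-0.0574  0.0015  0.1983] r 0.2595 theta 0.491 F radial 5.4 closing -1.5 y -0.4 q [-0.21 -0.3   1.64  0.04  1.45  1.46]
0.52 [-0.0067 -0.      0.0033]
0.55 [-0.0139  0.      0.0062]
0.58 [-0.021   0.      0.0094]
0.61 [-0.028   0.      0.0127]
0.64 [-0.0349  0.      0.0163]
0.67 [-0.0417 -0.      0.02  ]
0.7 [-0.0483 -0.      0.024 ]
0.73 [-0.0549 -0.      0.0282]
```

```bash
python3 - <<'E'
from h import *
arc(.2615,[.52,.55,.58,.61,.64,.67,.7,.73])
E
```

```text
t 10.95 w 0.0276 grasp bin [-0.0574  0.0015  0.1983] r 0.2595 theta 0.491 F radial 5.4 closing -1.5 y -0.4 q [-0.21 -0.3   1.64  0.04  1.45  1.46]
0.52 [-0.0077  0.      0.0007]
0.55 [-0.015   0.      0.0037]
0.58 [-0.0221  0.      0.0068]
0.61 [-0.0292  0.      0.0102]
0.64 [-0.0362  0.      0.0138]
0.67 [-0.0431  0.      0.0176]
0.7 [-0.0498  0.      0.0216]
0.73 [-0.0564  0.      0.0258]
```

>>> step_arm:
  steps:
    - {"jaw": 0.26, "tx": -0.0075, "ty": 0, "tz": 0.0015, "ax": 0, "ay": 0, "az": 0}
    - {"jaw": 0.26, "tx": -0.015, "ty": 0, "tz": 0.0037, "ax": 0, "ay": 0, "az": 0}
    - {"jaw": 0.26, "tx": -0.0221, "ty": 0, "tz": 0.0068, "ax": 0, "ay": 0, "az": 0}
    - {"jaw": 0.26, "tx": -0.0292, "ty": 0, "tz": 0.0102, "ax": 0, "ay": 0, "az": 0}
    - {"jaw": 0.26, "tx": -0.0362, "ty": 0, "tz": 0.0138, "ax": 0, "ay": 0, "az": 0}

```text
time: 11.45
tool_pos: [0.471, -0.0325, 0.2511]
ee_rot: [3.141, -0.358, -0.097]
wrist_force: [5.9, 0.2, -3.0]
width: 0.0279
```

```bash
python3 - <<'E'
from h import *
arc(.262,[.67,.7,.73,.76,.79,.82,.85,.88])
E
```

```text
t 11.45 w 0.0279 grasp bin [-0.0869  0.0015  0.1714] r 0.2610 theta 0.645 F radial -6.4 closing -1.6 y 0.8 q [-0.22 -0.37  1.74  0.04  1.42  1.45]
0.67 [-0.0063  0.      0.0024]
0.7 [-0.013   0.      0.0064]
0.73 [-0.0197  0.      0.0106]
0.76 [-0.0262  0.      0.015 ]
0.79 [-0.0325  0.      0.0196]
0.82 [-0.0387  0.      0.0244]
0.85 [-0.0448  0.      0.0294]
0.88 [-0.0507  0.      0.0346]
```

```bash
python3 - <<'E'
from h import *
arc(.2602,[.67,.7,.73,.76,.79,.82,.85,.88])
E
```

```text
t 11.45 w 0.0279 grasp bin [-0.0869  0.0015  0.1714] r 0.2610 theta 0.645 F radial -6.4 closing -1.6 y 0.8 q [-0.22 -0.37  1.74  0.04  1.42  1.45]
0.67 [-0.0054  0.      0.0039]
0.7 [-0.0121  0.      0.0079]
0.73 [-0.0187  0.      0.0121]
0.76 [-0.0251  0.      0.0165]
0.79 [-0.0314  0.      0.0211]
0.82 [-0.0376  0.      0.0258]
0.85 [-0.0437  0.      0.0308]
0.88 [-0.0495  0.      0.0359]
```

>>> step_arm:
  steps:
    - {"jaw": 0.26, "tx": -0.0054, "ty": 0, "tz": 0.0038, "ax": 0, "ay": 0, "az": 0}
    - {"jaw": 0.26, "tx": -0.0121, "ty": 0, "tz": 0.0079, "ax": 0, "ay": 0, "az": 0}
    - {"jaw": 0.26, "tx": -0.0187, "ty": 0, "tz": 0.0121, "ax": 0, "ay": 0, "az": 0}
    - {"jaw": 0.26, "tx": -0.0251, "ty": 0, "tz": 0.0165, "ax": 0, "ay": 0, "az": 0}
    - {"jaw": 0.26, "tx": -0.0314, "ty": 0, "tz": 0.0211, "ax": 0, "ay": 0, "az": 0}

```text
time: 11.95
tool_pos: [0.4478, -0.0303, 0.2202]
ee_rot: [3.141, -0.357, -0.097]
wrist_force: [-5.3, 0.4, 3.8]
width: 0.0279
```

```bash
python3 - <<'E'
from h import *
arc(.2604,[.82,.85,.88,.91,.94,.97,1.,1.03])
E
```

```text
t 11.95 w 0.0279 grasp bin [-0.1101  0.0014  0.1406] r 0.2612 theta 0.793 F radial 6.5 closing -0.4 y -0.1 q [-0.23 -0.42  1.84  0.05  1.38  1.44]
0.82 [-0.0051 -0.      0.005 ]
0.85 [-0.0112 -0.      0.0099]
0.88 [-0.0171 -0.      0.0151]
0.91 [-0.0228 -0.      0.0204]
0.94 [-0.0283 -0.      0.0259]
0.97 [-0.0337 -0.      0.0315]
1.0 [-0.039  -0.      0.0373]
1.03 [-0.044  -0.      0.0433]
```

```bash
python3 - <<'E'
from h import *
for r_,t_ in((.2623,.82),(.2626,.85),(.2629,.88),(.2632,.91)): arc(r_,[t_])
E
```

```text
t 11.95 w 0.0279 grasp bin [-0.1101  0.0014  0.1406] r 0.2612 theta 0.793 F radial 6.5 closing -0.4 y -0.1 q [-0.23 -0.42  1.84  0.05  1.38  1.44]
0.82 [-0.0063 -0.      0.0035]
t 11.95 w 0.0279 grasp bin [-0.1101  0.0014  0.1406] r 0.2612 theta 0.793 F radial 6.5 closing -0.4 y -0.1 q [-0.23 -0.42  1.84  0.05  1.38  1.44]
0.85 [-0.0126 -0.      0.0083]
t 11.95 w 0.0279 grasp bin [-0.1101  0.0014  0.1406] r 0.2612 theta 0.793 F radial 6.5 closing -0.4 y -0.1 q [-0.23 -0.42  1.84  0.05  1.38  1.44]
0.88 [-0.0187 -0.      0.0132]
t 11.95 w 0.0279 grasp bin [-0.1101  0.0014  0.1406] r 0.2612 theta 0.793 F radial 6.5 closing -0.4 y -0.1 q [-0.23 -0.42  1.84  0.05  1.38  1.44]
0.91 [-0.0247 -0.      0.0184]
```

>>> step_arm:
  steps:
    - {"jaw": 0.26, "tx": -0.006, "ty": 0, "tz": 0.0037, "ax": 0, "ay": 0, "az": 0}
    - {"jaw": 0.26, "tx": -0.0126, "ty": 0, "tz": 0.0083, "ax": 0, "ay": 0, "az": 0}
    - {"jaw": 0.26, "tx": -0.0187, "ty": 0, "tz": 0.0132, "ax": 0, "ay": 0, "az": 0}

```text
time: 12.25
tool_pos: [0.4354, -0.0291, 0.2005]
ee_rot: [3.141, -0.358, -0.097]
wrist_force: [5.9, -0.8, -3.0]
width: 0.0276
```

```bash
python3 - <<'E'
from h import *
for r_,t_ in((.2629,.91),(.2632,.94),(.2635,.97),(.2638,1.0)): arc(r_,[t_])
E
```

```text
t 12.25 w 0.0276 grasp bin [-0.1227  0.0015  0.1208] r 0.2622 theta 0.882 F radial -6.6 closing -0.1 y -0.2 q [-0.23 -0.46  1.89  0.05  1.35  1.43]
0.91 [-0.0059 -0.      0.0045]
t 12.25 w 0.0276 grasp bin [-0.1227  0.0015  0.1208] r 0.2622 theta 0.882 F radial -6.6 closing -0.1 y -0.2 q [-0.23 -0.46  1.89  0.05  1.35  1.43]
0.94 [-0.0117 -0.      0.0098]
t 12.25 w 0.0276 grasp bin [-0.1227  0.0015  0.1208] r 0.2622 theta 0.882 F radial -6.6 closing -0.1 y -0.2 q [-0.23 -0.46  1.89  0.05  1.35  1.43]
0.97 [-0.0174 -0.      0.0153]
t 12.25 w 0.0276 grasp bin [-0.1227  0.0015  0.1208] r 0.2622 theta 0.882 F radial -6.6 closing -0.1 y -0.2 q [-0.23 -0.46  1.89  0.05  1.35  1.43]
1.0 [-0.0229 -0.      0.0209]
```

```bash
python3 - <<'E'
from h import *
for t_ in(.91,.94,.97,1.0,1.03): arc(.2616+.0055*(t_-.84),[t_])
E
```

```text
t 12.25 w 0.0276 grasp bin [-0.1227  0.0015  0.1208] r 0.2622 theta 0.882 F radial -6.6 closing -0.1 y -0.2 q [-0.23 -0.46  1.89  0.05  1.35  1.43]
0.91 [-0.0053 -0.      0.0051]
t 12.25 w 0.0276 grasp bin [-0.1227  0.0015  0.1208] r 0.2622 theta 0.882 F radial -6.6 closing -0.1 y -0.2 q [-0.23 -0.46  1.89  0.05  1.35  1.43]
0.94 [-0.011  -0.      0.0105]
t 12.25 w 0.0276 grasp bin [-0.1227  0.0015  0.1208] r 0.2622 theta 0.882 F radial -6.6 closing -0.1 y -0.2 q [-0.23 -0.46  1.89  0.05  1.35  1.43]
0.97 [-0.0165 -0.      0.0161]
t 12.25 w 0.0276 grasp bin [-0.1227  0.0015  0.1208] r 0.2622 theta 0.882 F radial -6.6 closing -0.1 y -0.2 q [-0.23 -0.46  1.89  0.05  1.35  1.43]
1.0 [-0.0219 -0.      0.0218]
t 12.25 w 0.0276 grasp bin [-0.1227  0.0015  0.1208] r 0.2622 theta 0.882 F radial -6.6 closing -0.1 y -0.2 q [-0.23 -0.46  1.89  0.05  1.35  1.43]
1.03 [-0.0272 -0.      0.0277]
```

>>> step_arm:
  steps:
    - {"jaw": 0.26, "tx": -0.0053, "ty": 0, "tz": 0.0051, "ax": 0, "ay": 0, "az": 0}
    - {"jaw": 0.26, "tx": -0.011, "ty": 0, "tz": 0.0105, "ax": 0, "ay": 0, "az": 0}
    - {"jaw": 0.26, "tx": -0.0165, "ty": 0, "tz": 0.0161, "ax": 0, "ay": 0, "az": 0}
    - {"jaw": 0.26, "tx": -0.0219, "ty": 0, "tz": 0.0218, "ax": 0, "ay": 0, "az": 0}

```text
time: 12.65
tool_pos: [0.4219, -0.0278, 0.1716]
ee_rot: [3.141, -0.357, -0.097]
wrist_force: [-1.6, 0.1, 0.0]
width: 0.0275
```

```bash
python3 - <<'E'
from h import *
for t_ in(1.03,1.06,1.09,1.12): arc(.2618+.0055*(t_-.84),[t_])
E
```

```text
t 12.65 w 0.0275 grasp bin [-0.1362  0.0014  0.0919] r 0.2628 theta 1.004 F radial 1.5 closing 0.5 y -0.0 q [-0.24 -0.48  1.97  0.05  1.3   1.42]
1.03 [-0.0045 -0.      0.0053]
t 12.65 w 0.0275 grasp bin [-0.1362  0.0014  0.0919] r 0.2628 theta 1.004 F radial 1.5 closing 0.5 y -0.0 q [-0.24 -0.48  1.97  0.05  1.3   1.42]
1.06 [-0.0096 -0.      0.0113]
t 12.65 w 0.0275 grasp bin [-0.1362  0.0014  0.0919] r 0.2628 theta 1.004 F radial 1.5 closing 0.5 y -0.0 q [-0.24 -0.48  1.97  0.05  1.3   1.42]
1.09 [-0.0144 -0.      0.0175]
t 12.65 w 0.0275 grasp bin [-0.1362  0.0014  0.0919] r 0.2628 theta 1.004 F radial 1.5 closing 0.5 y -0.0 q [-0.24 -0.48  1.97  0.05  1.3   1.42]
1.12 [-0.0191 -0.      0.0239]
```

>>> step_arm:
  steps:
    - {"jaw": 0.26, "tx": -0.0046, "ty": 0, "tz": 0.0051, "ax": 0, "ay": 0, "az": 0}
    - {"jaw": 0.26, "tx": -0.0098, "ty": 0, "tz": 0.0111, "ax": 0, "ay": 0, "az": 0}
    - {"jaw": 0.26, "tx": -0.0147, "ty": 0, "tz": 0.0173, "ax": 0, "ay": 0, "az": 0}
    - {"jaw": 0.26, "tx": -0.0194, "ty": 0, "tz": 0.0237, "ax": 0, "ay": 0, "az": 0}

```text
time: 13.05
tool_pos: [0.412, -0.0268, 0.1421]
ee_rot: [3.141, -0.358, -0.097]
wrist_force: [1.1, -0.3, 0.3]
width: 0.0277
```

```bash
python3 - <<'E'
from h import *
for t_ in(1.14,1.16,1.18,1.2,1.22): arc(.2621+.0055*(t_-.84),[t_])
E
```

```text
t 13.05 w 0.0277 grasp bin [-0.1461  0.0014  0.0624] r 0.2636 theta 1.122 F radial -1.0 closing -0.5 y -0.2 q [-0.25 -0.5   2.04  0.05  1.25  1.41]
1.14 [-0.0027 -0.      0.0038]
t 13.05 w 0.0277 grasp bin [-0.1461  0.0014  0.0624] r 0.2636 theta 1.122 F radial -1.0 closing -0.5 y -0.2 q [-0.25 -0.5   2.04  0.05  1.25  1.41]
1.16 [-0.0056 -0.      0.0082]
t 13.05 w 0.0277 grasp bin [-0.1461  0.0014  0.0624] r 0.2636 theta 1.122 F radial -1.0 closing -0.5 y -0.2 q [-0.25 -0.5   2.04  0.05  1.25  1.41]
1.18 [-0.0085 -0.      0.0127]
t 13.05 w 0.0277 grasp bin [-0.1461  0.0014  0.0624] r 0.2636 theta 1.122 F radial -1.0 closing -0.5 y -0.2 q [-0.25 -0.5   2.04  0.05  1.25  1.41]
1.2 [-0.0112 -0.      0.0172]
t 13.05 w 0.0277 grasp bin [-0.1461  0.0014  0.0624] r 0.2636 theta 1.122 F radial -1.0 closing -0.5 y -0.2 q [-0.25 -0.5   2.04  0.05  1.25  1.41]
1.22 [-0.0139 -0.      0.0217]
```

>>> step_arm:
  steps:
    - {"jaw": 0.26, "tx": -0.0027, "ty": 0, "tz": 0.0038, "ax": 0, "ay": 0, "az": 0}
    - {"jaw": 0.26, "tx": -0.0056, "ty": 0, "tz": 0.0082, "ax": 0, "ay": 0, "az": 0}
    - {"jaw": 0.26, "tx": -0.0085, "ty": 0, "tz": 0.0127, "ax": 0, "ay": 0, "az": 0}
    - {"jaw": 0.26, "tx": -0.0112, "ty": 0, "tz": 0.0172, "ax": 0, "ay": 0, "az": 0}
    - {"jaw": 0.26, "tx": -0.0112, "ty": 0, "tz": 0.0172, "ax": 0, "ay": 0, "az": 0}

```text
time: 13.55
tool_pos: [0.4072, -0.0263, 0.121]
ee_rot: [3.141, -0.356, -0.098]
wrist_force: [0.9, -0.1, -2.4]
width: 0.0275
```

```bash
python3 - <<'E'
from h import *
for t_ in(1.21,1.22,1.23,1.24,1.25): arc(.2621+.0055*(t_-.84),[t_])
# lid plane via side cam
p,d=snapshot("side"); rr,cc=[a.ravel() for a in np.mgrid[100:330,190:330]]; P=pts("side",d,rr,cc)
Q=R.from_euler('z',YAW).inv().apply(P-C); L=Q[(d[rr,cc]>0)&(Q[:,2]>.005)&(Q[:,2]<.1)&(abs(Q[:,1])<.12)&(Q[:,0]>-.09)&(Q[:,0]<.09)]
for _ in range(4):
    c=L.mean(0); w=np.linalg.svd(L-c,full_matrices=False)[2][2]; w*=np.sign(w[2]); L=L[abs((L-c)@w)<.008]
print(len(L),c.round(4),w.round(4),'theta',1.361-np.arctan2(w[0],w[2]))
E
```

```text
t 13.55 w 0.0275 grasp bin [-0.151   0.0014  0.0413] r 0.2642 theta 1.204 F radial -1.3 closing 2.2 y 0.0 q [-0.25 -0.5   2.08  0.06  1.21  1.41]
1.21 [-0.0007 -0.      0.0014]
t 13.55 w 0.0275 grasp bin [-0.151   0.0014  0.0413] r 0.2642 theta 1.204 F radial -1.3 closing 2.2 y 0.0 q [-0.25 -0.5   2.08  0.06  1.21  1.41]
1.22 [-0.002  -0.      0.0037]
t 13.55 w 0.0275 grasp bin [-0.151   0.0014  0.0413] r 0.2642 theta 1.204 F radial -1.3 closing 2.2 y 0.0 q [-0.25 -0.5   2.08  0.06  1.21  1.41]
1.23 [-0.0033 -0.      0.006 ]
t 13.55 w 0.0275 grasp bin [-0.151   0.0014  0.0413] r 0.2642 theta 1.204 F radial -1.3 closing 2.2 y 0.0 q [-0.25 -0.5   2.08  0.06  1.21  1.41]
1.24 [-0.0046 -0.      0.0083]
t 13.55 w 0.0275 grasp bin [-0.151   0.0014  0.0413] r 0.2642 theta 1.204 F radial -1.3 closing 2.2 y 0.0 q [-0.25 -0.5   2.08  0.06  1.21  1.41]
1.25 [-0.0058 -0.      0.0106]
2577 [-0.0018  0.0041  0.031 ] [ 1.517e-01 -2.000e-04  9.884e-01] theta 1.2087268314580073
```

>>> step_arm:
  steps:
    - {"jaw": 0.26, "tx": -0.0007, "ty": 0, "tz": 0.0014, "ax": 0, "ay": 0, "az": 0}
    - {"jaw": 0.26, "tx": -0.002, "ty": 0, "tz": 0.0037, "ax": 0, "ay": 0, "az": 0}
    - {"jaw": 0.26, "tx": -0.0033, "ty": 0, "tz": 0.006, "ax": 0, "ay": 0, "az": 0}
    - {"jaw": 0.26, "tx": -0.0033, "ty": 0, "tz": 0.006, "ax": 0, "ay": 0, "az": 0}

```text
time: 14.0
tool_pos: [0.406, -0.0262, 0.114]
ee_rot: [3.141, -0.356, -0.098]
wrist_force: [0.0, -0.4, -2.0]
width: 0.0279
```

```bash
python3 - <<'E'
from h import *
for t_ in(1.24,1.25,1.26,1.27): arc(.2619+.0055*(t_-.84),[t_])
E
```

```text
t 14.00 w 0.0279 grasp bin [-0.1521  0.0015  0.0343] r 0.2644 theta 1.231 F radial -0.3 closing 1.9 y -0.4 q [-0.25 -0.5   2.09  0.06  1.2   1.41]
1.24 [-0.0009 -0.      0.0023]
t 14.00 w 0.0279 grasp bin [-0.1521  0.0015  0.0343] r 0.2644 theta 1.231 F radial -0.3 closing 1.9 y -0.4 q [-0.25 -0.5   2.09  0.06  1.2   1.41]
1.25 [-0.0021 -0.      0.0046]
t 14.00 w 0.0279 grasp bin [-0.1521  0.0015  0.0343] r 0.2644 theta 1.231 F radial -0.3 closing 1.9 y -0.4 q [-0.25 -0.5   2.09  0.06  1.2   1.41]
1.26 [-0.0034 -0.      0.0069]
t 14.00 w 0.0279 grasp bin [-0.1521  0.0015  0.0343] r 0.2644 theta 1.231 F radial -0.3 closing 1.9 y -0.4 q [-0.25 -0.5   2.09  0.06  1.2   1.41]
1.27 [-0.0046 -0.      0.0093]
```

>>> step_arm:
  steps:
    - {"jaw": 0.26, "tx": -0.0005, "ty": 0, "tz": 0.0012, "ax": 0, "ay": 0, "az": 0}
    - {"jaw": 0.26, "tx": -0.0009, "ty": 0, "tz": 0.0023, "ax": 0, "ay": 0, "az": 0}
    - {"jaw": 0.26, "tx": -0.0009, "ty": 0, "tz": 0.0023, "ax": 0, "ay": 0, "az": 0}

```text
time: 14.3
tool_pos: [0.4056, -0.0262, 0.111]
ee_rot: [3.141, -0.355, -0.098]
wrist_force: [-1.2, 0.2, -2.1]
width: 0.0277
```

>>> step_arm:
  steps:
    - {"jaw": 0.26, "tx": -0.0006, "ty": 0, "tz": 0.0012, "ax": 0, "ay": 0, "az": 0}
    - {"jaw": 0.26, "tx": -0.0012, "ty": 0, "tz": 0.0023, "ax": 0, "ay": 0, "az": 0}
    - {"jaw": 0.26, "tx": -0.0012, "ty": 0, "tz": 0.0023, "ax": 0, "ay": 0, "az": 0}

```text
time: 14.6
tool_pos: [0.4052, -0.0261, 0.1082]
ee_rot: [3.141, -0.355, -0.098]
wrist_force: [-1.4, 0.6, -1.6]
width: 0.0278
```

```bash
python3 - <<'E'
from h import *
for t_ in(1.26,1.27,1.28): arc(.2619+.0055*(t_-.84),[t_])
E
```

```text
t 14.60 w 0.0278 grasp bin [-0.1529  0.0014  0.0285] r 0.2645 theta 1.253 F radial 1.2 closing 1.7 y 0.4 q [-0.25 -0.5   2.1   0.06  1.19  1.41]
1.26 [-0.0006 -0.      0.0018]
t 14.60 w 0.0278 grasp bin [-0.1529  0.0014  0.0285] r 0.2645 theta 1.253 F radial 1.2 closing 1.7 y 0.4 q [-0.25 -0.5   2.1   0.06  1.19  1.41]
1.27 [-0.0018 -0.      0.0042]
t 14.60 w 0.0278 grasp bin [-0.1529  0.0014  0.0285] r 0.2645 theta 1.253 F radial 1.2 closing 1.7 y 0.4 q [-0.25 -0.5   2.1   0.06  1.19  1.41]
1.28 [-0.003  -0.      0.0065]
```

>>> step_arm:
  steps:
    - {"jaw": 0.26, "tx": -0.0006, "ty": 0, "tz": 0.0012, "ax": 0, "ay": 0, "az": 0}
    - {"jaw": 0.26, "tx": -0.0011, "ty": 0, "tz": 0.0022, "ax": 0, "ay": 0, "az": 0}
    - {"jaw": 0.26, "tx": -0.0011, "ty": 0, "tz": 0.0022, "ax": 0, "ay": 0, "az": 0}

```text
time: 14.9
tool_pos: [0.4049, -0.0261, 0.1055]
ee_rot: [3.141, -0.354, -0.098]
wrist_force: [-1.4, 0.7, -1.3]
width: 0.0278
```

>>> step_arm:
  steps:
    - {"jaw": 0.26, "tx": -0.0006, "ty": 0, "tz": 0.0012, "ax": 0, "ay": 0, "az": 0}
    - {"jaw": 0.26, "tx": -0.0011, "ty": 0, "tz": 0.0022, "ax": 0, "ay": 0, "az": 0}
    - {"jaw": 0.26, "tx": -0.0011, "ty": 0, "tz": 0.0022, "ax": 0, "ay": 0, "az": 0}

```text
time: 15.2
tool_pos: [0.4046, -0.026, 0.1028]
ee_rot: [3.141, -0.354, -0.098]
wrist_force: [-1.6, 0.8, -2.3]
width: 0.0282
```

```bash
python3 - <<'E'
from h import *
state()
E
```

```text
t 15.20 w 0.0282 grasp bin [-0.1536  0.0015  0.0231] r 0.2646 theta 1.273 F radial 1.4 closing 2.4 y 0.6 q [-0.25 -0.5   2.11  0.06  1.18  1.41]
```

>>> step_arm:
  steps:
    - {"jaw": 0.26, "tx": -0.0004, "ty": 0, "tz": 0.001, "ax": 0, "ay": 0, "az": 0}
    - {"jaw": 0.26, "tx": -0.0007, "ty": 0, "tz": 0.002, "ax": 0, "ay": 0, "az": 0}
    - {"jaw": 0.26, "tx": -0.0007, "ty": 0, "tz": 0.002, "ax": 0, "ay": 0, "az": 0}

```text
time: 15.5
tool_pos: [0.4043, -0.026, 0.1003]
ee_rot: [3.141, -0.354, -0.098]
wrist_force: [-1.9, 0.1, -1.3]
width: 0.0279
```

>>> step_arm:
  steps:
    - {"jaw": 0.26, "tx": -0.0004, "ty": 0, "tz": 0.001, "ax": 0, "ay": 0, "az": 0}
    - {"jaw": 0.26, "tx": -0.0007, "ty": 0, "tz": 0.002, "ax": 0, "ay": 0, "az": 0}
    - {"jaw": 0.26, "tx": -0.0007, "ty": 0, "tz": 0.002, "ax": 0, "ay": 0, "az": 0}

```text
time: 15.8
tool_pos: [0.4043, -0.026, 0.0991]
ee_rot: [3.141, -0.354, -0.097]
wrist_force: [-7.1, 1.2, 5.7]
width: 0.0278
```

```bash
python3 - <<'E'
from h import *
state()
E
```

```text
t 15.80 w 0.0278 grasp bin [-0.1539  0.0014  0.0194] r 0.2646 theta 1.288 F radial 7.6 closing -5.2 y 0.5 q [-0.25 -0.49  2.12  0.06  1.17  1.41]
```

Contact with the roller is at theta of about 1.288 and the lid is carried. I'll release here and back out.

>>> step_arm:
  steps:
    - {"jaw": 0.32, "tx": -0.0006, "ty": 0, "tz": -0.0004, "ax": 0, "ay": 0, "az": 0}
    - {"jaw": 0.42, "tx": -0.0006, "ty": 0, "tz": -0.0004, "ax": 0, "ay": 0, "az": 0}
    - {"jaw": 0.5, "tx": -0.0006, "ty": 0, "tz": -0.0004, "ax": 0, "ay": 0, "az": 0}
    - {"jaw": 0.5, "tx": -0.0006, "ty": 0, "tz": -0.015, "ax": 0, "ay": 0, "az": 0}
    - {"jaw": 0.5, "tx": -0.0006, "ty": 0, "tz": -0.045, "ax": 0, "ay": 0, "az": 0}
    - {"jaw": 0.5, "tx": -0.0006, "ty": 0, "tz": -0.085, "ax": 0, "ay": 0, "az": 0}

```text
time: 16.4
tool_pos: [0.3732, -0.0227, 0.1773]
ee_rot: [-3.141, -0.349, -0.098]
wrist_force: [0.4, 0.3, 0.1]
width: 0.0472
```

```bash
python3 - <<'E'
from h import *
p,d=snapshot("side"); rr,cc=[a.ravel() for a in np.mgrid[100:330,190:330]]; P=pts("side",d,rr,cc)
Q=R.from_euler('z',YAW).inv().apply(P-C); L=Q[(d[rr,cc]>0)&(Q[:,2]>.005)&(Q[:,2]<.06)&(abs(Q[:,1])<.12)&(Q[:,0]>-.1)&(Q[:,0]<.09)]
for _ in range(4):
    c=L.mean(0); w=np.linalg.svd(L-c,full_matrices=False)[2][2]; w*=np.sign(w[2]); L=L[abs((L-c)@w)<.006]
print(len(L),c.round(4),w.round(4),'theta',1.361-np.arctan2(w[0],w[2]))
x=-.085; zt=c[2]-(w[0]*(x-c[0])+w[1]*(0-c[1]))/w[2]; X=B(x,0,zt); print('lid_front',X)
t,r,s=tool(); print(t)
go(X+[0,0,.008+.03],.1,YAW)
E
```

```text
2644 [-0.0065  0.0043  0.0216] [6.970e-02 2.000e-04 9.976e-01] theta 1.2912756584060743
lid_front [ 0.46889957 -0.03376792  0.11707632]
[ 0.37585839 -0.02350815  0.1868318 ]
t=16.45 txyz [0.0761 0.0011 0.063 ] axyz [ 0.002 -0.264  0.   ] rows>= 2.0
```

>>> step_arm:
  steps:
    - {"jaw": 0.2, "tx": 0.025, "ty": 0, "tz": 0.005, "ax": 0, "ay": -0.1, "az": 0}
    - {"jaw": 0, "tx": 0.05, "ty": 0.001, "tz": 0.02, "ax": 0, "ay": -0.2, "az": 0}
    - {"jaw": 0, "tx": 0.076, "ty": 0.001, "tz": 0.045, "ax": 0.002, "ay": -0.264, "az": 0}
    - {"jaw": 0, "tx": 0.076, "ty": 0.001, "tz": 0.063, "ax": 0.002, "ay": -0.264, "az": 0}
    - {"jaw": 0, "tx": 0.076, "ty": 0.001, "tz": 0.063, "ax": 0.002, "ay": -0.264, "az": 0}
    - {"jaw": 0, "tx": 0.076, "ty": 0.001, "tz": 0.063, "ax": 0.002, "ay": -0.264, "az": 0}
    - {"jaw": 0, "tx": 0.076, "ty": 0.001, "tz": 0.063, "ax": 0.002, "ay": -0.264, "az": 0}

```text
time: 17.15
tool_pos: [0.4688, -0.0337, 0.1566]
ee_rot: [3.141, -0.103, -0.097]
wrist_force: [-0.4, 0.1, 0.9]
width: -0.0001
```

```bash
python3 - <<'E'
from h import *
p,d=snapshot("wrist"); t,r,s=tool(); print(t,s["ee_rot"],s["wrist_force"],s["width"]); go([.469,-.0338,.117+.008],.1,YAW)
cv2.imwrite('pics/w10.png',cv2.resize(p[:,:,::-1],(640,480)))
E
```

```text
[ 0.46882533 -0.03369729  0.15693546] [ 3.14106432 -0.10420697 -0.09690962] [0.12509413 0.29391733 0.34115411] 0.0005276247239657875
t=17.20 txyz [-0.0031  0.0001  0.0318] axyz [ 0.001 -0.004  0.   ] rows>= 0.6
```

View pics/w10.png

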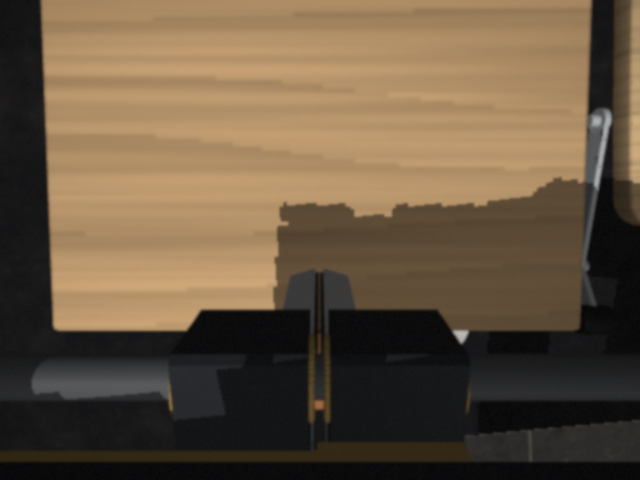

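The closed fingers are over the lid's mid-width near its front edge (tips about (318,272), lid spanning 52–582). I'll press down in small steps.

>>> step_arm:
  steps:
    - {"jaw": 0, "tx": -0.001, "ty": 0, "tz": 0.015, "ax": 0, "ay": 0, "az": 0}
    - {"jaw": 0, "tx": -0.002, "ty": 0, "tz": 0.025, "ax": 0, "ay": 0, "az": 0}
    - {"jaw": 0, "tx": -0.002, "ty": 0, "tz": 0.029, "ax": 0, "ay": 0, "az": 0}
    - {"jaw": 0, "tx": -0.002, "ty": 0, "tz": 0.029, "ax": 0, "ay": 0, "az": 0}

```text
time: 17.6
tool_pos: [0.4692, -0.0337, 0.1276]
ee_rot: [3.141, -0.104, -0.097]
wrist_force: [0.4, 0.3, -0.5]
width: 0.0009
```

>>> step_arm:
  steps:
    - {"jaw": 0, "tx": 0, "ty": 0, "tz": 0.001, "ax": 0, "ay": 0, "az": 0}
    - {"jaw": 0, "tx": 0, "ty": 0, "tz": 0.0025, "ax": 0, "ay": 0, "az": 0}
    - {"jaw": 0, "tx": 0, "ty": 0, "tz": 0.0025, "ax": 0, "ay": 0, "az": 0}

```text
time: 17.9
tool_pos: [0.4698, -0.0338, 0.1263]
ee_rot: [3.141, -0.105, -0.097]
wrist_force: [-1.8, 0.6, 4.3]
width: 0.0003
```

Contact at z≈0.1265. I'll continue in 1 mm steps.

>>> step_arm:
  steps:
    - {"jaw": 0, "tx": 0, "ty": 0, "tz": 0.001, "ax": 0, "ay": 0, "az": 0}
    - {"jaw": 0, "tx": 0, "ty": 0, "tz": 0.0015, "ax": 0, "ay": 0, "az": 0}

```text
time: 18.1
tool_pos: [0.4698, -0.0338, 0.126]
ee_rot: [3.141, -0.105, -0.097]
wrist_force: [-3.9, 0.2, 9.4]
width: 0.0005
```

>>> step_arm:
  steps:
    - {"jaw": 0, "tx": 0, "ty": 0, "tz": 0.001, "ax": 0, "ay": 0, "az": 0}
    - {"jaw": 0, "tx": 0, "ty": 0, "tz": 0.0015, "ax": 0, "ay": 0, "az": 0}

```text
time: 18.3
tool_pos: [0.4698, -0.0338, 0.1259]
ee_rot: [3.141, -0.105, -0.097]
wrist_force: [-5.3, 1.9, 9.1]
width: 0.0004
```

>>> step_arm:
  steps:
    - {"jaw": 0, "tx": 0, "ty": 0, "tz": 0.001, "ax": 0, "ay": 0, "az": 0}
    - {"jaw": 0, "tx": 0, "ty": 0, "tz": 0.0015, "ax": 0, "ay": 0, "az": 0}

```text
time: 18.5
tool_pos: [0.4698, -0.0338, 0.1259]
ee_rot: [3.141, -0.105, -0.097]
wrist_force: [-6.8, 0.8, 10.2]
width: 0.0002
```

>>> step_arm:
  steps:
    - {"jaw": 0, "tx": -0.0008, "ty": 0, "tz": 0.0015, "ax": 0, "ay": 0, "az": 0}
    - {"jaw": 0, "tx": -0.001, "ty": 0, "tz": 0.0022, "ax": 0, "ay": 0, "az": 0}
    - {"jaw": 0, "tx": -0.001, "ty": 0, "tz": 0.0022, "ax": 0, "ay": 0, "az": 0}

```text
time: 18.8
tool_pos: [0.4697, -0.0338, 0.1259]
ee_rot: [3.14, -0.107, -0.096]
wrist_force: [-3.5, 0.7, 9.7]
width: 0.0006
```

>>> step_arm:
  steps:
    - {"jaw": 0, "tx": -0.0002, "ty": 0, "tz": 0.002, "ax": 0, "ay": 0, "az": 0}
    - {"jaw": 0, "tx": -0.0002, "ty": 0, "tz": 0.0025, "ax": 0, "ay": 0, "az": 0}
    - {"jaw": 0, "tx": -0.0002, "ty": 0, "tz": 0.0025, "ax": 0, "ay": 0, "az": 0}

```text
time: 19.1
tool_pos: [0.4698, -0.0338, 0.1258]
ee_rot: [3.14, -0.108, -0.096]
wrist_force: [-6.4, 1.0, 11.3]
width: 0.0006
```

>>> step_arm:
  steps:
    - {"jaw": 0, "tx": -0.0008, "ty": 0, "tz": 0.0025, "ax": 0, "ay": 0, "az": 0}
    - {"jaw": 0, "tx": -0.001, "ty": 0, "tz": 0.0032, "ax": 0, "ay": 0, "az": 0}
    - {"jaw": 0, "tx": -0.001, "ty": 0, "tz": 0.0032, "ax": 0, "ay": 0, "az": 0}

```text
time: 19.4
tool_pos: [0.4697, -0.0338, 0.1256]
ee_rot: [3.14, -0.111, -0.096]
wrist_force: [-6.6, 0.7, 13.0]
width: 0.0003
```

```bash
python3 - <<'E'
from h import *
for _ in range(2):
    t,r,s=tool(); print(s["time"],t,s["wrist_force"],s["joint_torque"].round(1))
    p,d=snapshot("side")
rr,cc=[a.ravel() for a in np.mgrid[100:330,190:330]]; P=pts("side",d,rr,cc)
Q=R.from_euler('z',YAW).inv().apply(P-C); L=Q[(d[rr,cc]>0)&(Q[:,2]>.0)&(Q[:,2]<.06)&(abs(Q[:,1])<.12)&(Q[:,0]>-.1)&(Q[:,0]<.09)]
for _ in range(4):
    c=L.mean(0); w=np.linalg.svd(L-c,full_matrices=False)[2][2]; w*=np.sign(w[2]); L=L[abs((L-c)@w)<.006]
print(len(L),c.round(4),w.round(4),'theta',1.361-np.arctan2(w[0],w[2]))
E
```

```text
19.4 [ 0.46972505 -0.0338202   0.12561357] [-6.58594232  0.70091352 13.04325104] [ -0.3 -17.7 -25.8   0.1  -2.4  -0. ]
19.45 [ 0.46974385 -0.03379854  0.12562427] [-6.87665468  1.08407434 14.70305836] [ -0.3 -17.7 -25.8   0.1  -2.4  -0. ]
2089 [0.0097 0.0168 0.0203] [6.580e-02 3.000e-04 9.978e-01] theta 1.2951043057150025
```

>>> step_arm:
  steps:
    - {"jaw": 0, "tx": -0.0015, "ty": 0, "tz": 0.003, "ax": 0, "ay": 0, "az": 0}
    - {"jaw": 0, "tx": -0.002, "ty": 0, "tz": 0.0037, "ax": 0, "ay": 0, "az": 0}
    - {"jaw": 0, "tx": -0.002, "ty": 0, "tz": 0.004, "ax": 0, "ay": 0, "az": 0}

```text
time: 19.8
tool_pos: [0.4695, -0.0338, 0.1245]
ee_rot: [3.139, -0.115, -0.096]
wrist_force: [-4.3, 1.0, 11.9]
width: 0.0004
```

>>> step_arm:
  steps:
    - {"jaw": 0, "tx": -0.001, "ty": 0, "tz": 0.0025, "ax": 0, "ay": 0, "az": 0}
    - {"jaw": 0, "tx": -0.001, "ty": 0, "tz": 0.003, "ax": 0, "ay": 0, "az": 0}
    - {"jaw": 0, "tx": -0.001, "ty": 0, "tz": 0.003, "ax": 0, "ay": 0, "az": 0}

```text
time: 20.1
tool_pos: [0.4695, -0.0338, 0.1236]
ee_rot: [3.139, -0.118, -0.096]
wrist_force: [-4.1, 0.8, 8.9]
width: 0.0004
```

>>> step_arm:
  steps:
    - {"jaw": 0, "tx": -0.0005, "ty": 0, "tz": 0.0025, "ax": 0, "ay": 0, "az": 0}
    - {"jaw": 0, "tx": -0.0005, "ty": 0, "tz": 0.003, "ax": 0, "ay": 0, "az": 0}
    - {"jaw": 0, "tx": -0.0005, "ty": 0, "tz": 0.003, "ax": 0, "ay": 0, "az": 0}

```text
time: 20.4
tool_pos: [0.4696, -0.0338, 0.1209]
ee_rot: [3.139, -0.119, -0.096]
wrist_force: [-0.9, 0.8, 5.4]
width: 0.0005
```

>>> step_arm:
  steps:
    - {"jaw": 0, "tx": 0, "ty": 0, "tz": 0.001, "ax": 0, "ay": 0, "az": 0}
    - {"jaw": 0, "tx": 0, "ty": 0, "tz": 0.002, "ax": 0, "ay": 0, "az": 0}
    - {"jaw": 0, "tx": 0, "ty": 0, "tz": 0.002, "ax": 0, "ay": 0, "az": 0}

```text
time: 20.7
tool_pos: [0.4698, -0.0339, 0.1182]
ee_rot: [3.139, -0.118, -0.096]
wrist_force: [-0.2, -0.0, 0.5]
width: 0.0006
```

>>> step_arm:
  steps:
    - {"jaw": 0, "tx": -0.0002, "ty": 0, "tz": 0.001, "ax": 0, "ay": 0, "az": 0}
    - {"jaw": 0, "tx": -0.0002, "ty": 0, "tz": 0.002, "ax": 0, "ay": 0, "az": 0}
    - {"jaw": 0, "tx": -0.0002, "ty": 0, "tz": 0.002, "ax": 0, "ay": 0, "az": 0}

```text
time: 21.0
tool_pos: [0.47, -0.0339, 0.1177]
ee_rot: [3.139, -0.119, -0.096]
wrist_force: [-4.1, 1.2, 8.7]
width: 0.0004
```

>>> step_arm:
  steps:
    - {"jaw": 0, "tx": -0.0006, "ty": 0, "tz": 0.0022, "ax": 0, "ay": 0, "az": 0}
    - {"jaw": 0, "tx": -0.001, "ty": 0, "tz": 0.003, "ax": 0, "ay": 0, "az": 0}
    - {"jaw": 0, "tx": -0.001, "ty": 0, "tz": 0.003, "ax": 0, "ay": 0, "az": 0}

```text
time: 21.3
tool_pos: [0.47, -0.0339, 0.1175]
ee_rot: [3.139, -0.122, -0.095]
wrist_force: [-5.2, 1.6, 13.5]
width: 0.0007
```

>>> step_arm:
  steps:
    - {"jaw": 0, "tx": -0.0008, "ty": 0, "tz": 0.003, "ax": 0, "ay": 0, "az": 0}
    - {"jaw": 0, "tx": -0.001, "ty": 0, "tz": 0.0036, "ax": 0, "ay": 0, "az": 0}
    - {"jaw": 0, "tx": -0.001, "ty": 0, "tz": 0.0036, "ax": 0, "ay": 0, "az": 0}

```text
time: 21.6
tool_pos: [0.47, -0.0339, 0.1174]
ee_rot: [3.139, -0.124, -0.095]
wrist_force: [-7.5, 0.9, 16.7]
width: 0.0007
```

The lid is on a hard stop: 13.5 to 16.7 N with only 0.1 mm of motion. I'll lift off and check that it stays.

>>> step_arm:
  steps:
    - {"jaw": 0, "tx": -0.002, "ty": 0, "tz": -0.001, "ax": 0, "ay": 0, "az": 0}
    - {"jaw": 0, "tx": -0.002, "ty": 0, "tz": -0.01, "ax": 0, "ay": 0, "az": 0}
    - {"jaw": 0, "tx": -0.012, "ty": 0, "tz": -0.04, "ax": 0, "ay": 0, "az": 0}
    - {"jaw": 0, "tx": -0.04, "ty": 0, "tz": -0.08, "ax": 0, "ay": 0, "az": 0}
    - {"jaw": 0, "tx": -0.08, "ty": 0, "tz": -0.11, "ax": 0, "ay": 0, "az": 0}
    - {"jaw": 0, "tx": -0.12, "ty": 0, "tz": -0.13, "ax": 0, "ay": 0, "az": 0}
    - {"jaw": 0, "tx": -0.12, "ty": 0, "tz": -0.13, "ax": 0, "ay": 0, "az": 0}
    - {"jaw": 0, "tx": -0.12, "ty": 0, "tz": -0.13, "ax": 0, "ay": 0, "az": 0}

```text
time: 22.4
tool_pos: [0.3356, -0.0207, 0.2321]
ee_rot: [3.138, -0.127, -0.095]
wrist_force: [0.6, -0.5, -0.4]
width: 0.0008
```

```bash
python3 - <<'E'
from h import *
t,r,s=tool(); print(s["time"],t,s["wrist_force"])
for n in("side","top"):
    p,d=snapshot(n); rr,cc=[a.ravel() for a in np.mgrid[100:330,170:340]]; P=pts(n,d,rr,cc)
    Q=R.from_euler('z',YAW).inv().apply(P-C); L=Q[(d[rr,cc]>0)&(Q[:,2]>.0)&(Q[:,2]<.06)&(abs(Q[:,1])<.12)&(Q[:,0]>-.1)&(Q[:,0]<.09)]
    for _ in range(4):
        c=L.mean(0); w=np.linalg.svd(L-c,full_matrices=False)[2][2]; w*=np.sign(w[2]); L=L[abs((L-c)@w)<.006]
    x=-.085; print(n,len(L),c.round(4),w.round(4),'theta',1.361-np.arctan2(w[0],w[2]),'z front',.09+c[2]-(w[0]*(x-c[0])-w[1]*c[1])/w[2])
    rc=cv2.minAreaRect(Q[(d[rr,cc]>0)&(Q[:,2]>.003)&(Q[:,2]<.06)&(Q[:,0]>-.125)&(abs(Q[:,1])<.15)][:,:2].astype(np.float32)); print(rc)
    for q in("onion","tumbler"):
        for o in silhouettes(n,q)[:1]:
            ys,xs=np.where(o["pixels"]&(d>0)); print(n,q,o["confidence"],o["rect"],np.median(pts(n,d,ys,xs),0).round(3))
    if n=="side": a=p
    else: b=p
a=a[100:330,190:330]; b=b[130:290,190:390]
cv2.imwrite('pics/c2.png',np.hstack([cv2.resize(a[:,:,::-1],(350,575),interpolation=2),cv2.copyMakeBorder(cv2.resize(b[:,:,::-1],(440,352),interpolation=2),0,223,0,0,0)]))
E
```

```text
22.4 [ 0.33559332 -0.02072244  0.23213889] [ 0.60886068 -0.51567929 -0.42563449]
side 2639 [-0.0065  0.0043  0.0165] [ 0.0262 -0.      0.9997] theta 1.3347925780593697 z front 0.10858351990842587
((0.13023710250854492, -0.002840191125869751), (0.2935634255409241, 0.5087182521820068), 89.9579086303711)
side onion 0.72 [227.5, 164.0, 309.4, 244.1] [ 0.547 -0.031  0.106]
side tumbler 0.71 [237.1, 292.1, 255.5, 318.0] [0.487 0.335 0.033]
top 3793 [-0.0059 -0.0003  0.0175] [0.0264 0.0025 0.9996] theta 1.3345756413529302 z front 0.10963446004448146
((0.09641217440366745, -0.005517750978469849), (0.44216933846473694, 0.2876853346824646), 0.19248837232589722)
top onion 0.62 [352.8, 171.6, 373.1, 190.8] [ 0.639 -0.41   0.079]
top tumbler 0.79 [127.1, 210.5, 150.0, 235.7] [0.479 0.361 0.043]
```

View pics/c2.png

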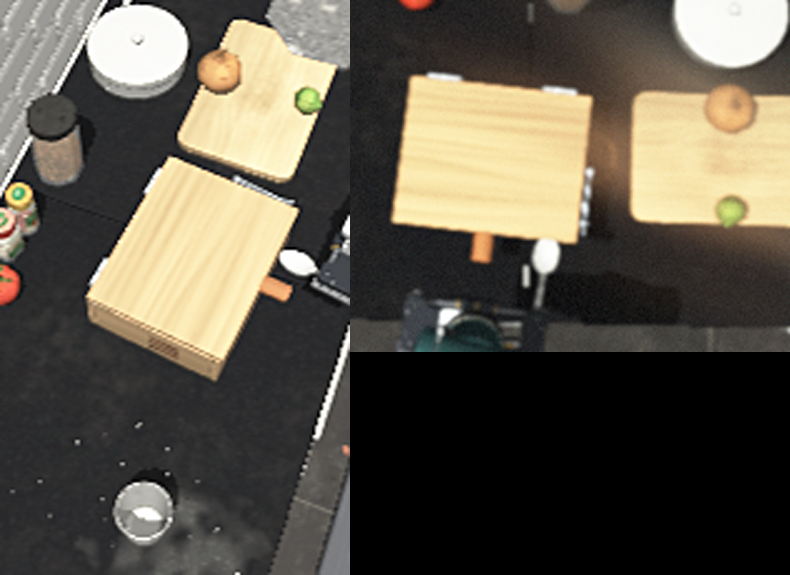

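The lid stays down at theta of about 1.335, and both cameras give a front height of 109 mm, matching the pressed height. The bin, onion and tumbler are where they were. I'm handing in.

```bash
python3 -c "
from bench import *
print(close_job())"
```

```text
the job is handed in; nothing more can be done
None
```

The vegetable bin is shut and latched, and I handed the job in at about 22.5 s of the 72 s allowed.

- **Stay:** I gripped the finger lever by its flat ends and lifted it about 35 mm along its arc. The knee stayed up when I let go.
- **Lowering:** I held the lid by its pull until it rested on the roller catch at about 1.29 rad, then released it. The sideways load on the lid peaked at about 7.6 N, below the roughly 14 N that would slide the bin.
- **Pressing:** I pressed at `lid_front`. The catch took about 15 N to click over, a little above the 14 N given. The lid then came onto a hard stop, where 13.5 to 16.7 N moved it only 0.1 mm.

**Last checks:**
- With the arm clear, both cameras put the lid at 1.335 rad. Its front height was 108.6 mm (side) and 109.6 mm (top), against about 109.4 mm while pressed, so it stayed down.
- The wrist force was near zero.
- In the pictures, the bin stood where it was, with no shift I could see. The onion (top camera) and the tumbler (side camera) measured within 2 mm of their starting positions.

**Disagreements:**
- The side camera's last "onion" detection was wrong: it picked up the lid. The top camera and the picture show the onion unmoved.
- One move call was refused because I had left out some keys; nothing moved.

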